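# Fit the long damper bolt into the hub carrier

## Robot

A 6-joint arm with a two-finger parallel gripper is mounted at the origin on the work surface. World frame = base frame: x ahead of the robot, y to its left, z up, the work surface at z = 0. Lengths are in mm, angles in rad, forces in N, time in s.
With the tool pointing down it reaches from about 400 to 925 mm from the base axis. Payload 12.5 kg.
Tool frame: the origin (TCP) lies at the very end of the fingers, on their centre line; the grasp point (between the pads) lies env.hold_point_z behind it (env.hold_point_z is the distance from the TCP to the grasp point, in mm); y points along the fingers, z is the direction in which the jaws open and shut, and the axes are right-handed (so a half turn about y gives the same grasp; the last joint's range is limited). The gripper opens to 95 mm and grips with 3 to 60 N. Pads are 20 mm wide; open, the fingers measure 119 mm over their backs; the gripper's body (75 mm by 180 mm) begins 59 mm behind the grasp point.
Start: joints at [-1.274, 0.491, 1.559, -0, 1.092, -0.106], TCP at [245.022, -574.991, 183.061] pointing down, gripper open.
Joint ranges: [-3.1, 3.1], [-0.84, 2.19], [0.05, 2.79], [-1.13, 4.28], [0.06, 2.93], [-2.69, 2.69]. Speed limits (rad/s): [2.22, 2.22, 2.79, 3.14, 3.14, 3.14].

## Interface

Orientations are given as [roll, pitch, yaw] about the fixed x, y, z axes, in that order (R = Rz(yaw) Ry(pitch) Rx(roll)).
In Python, from cell import env gives the robot as it stands.
- The arm moves only by the shell command python3 -m inch 'ROWS'. ROWS is JSON, one flat list of numbers, 7 for each row, row after row: the shift along the tool's x, y, z in m, then the turn, a rotation vector about the tool's x, y, z in degrees, then the closure, from -1 (fully open) to 1 (shut). In form: [tx, ty, tz, ax, ay, az, hand, tx, ty, tz, ax, ay, az, hand, ...]. A call has 1 to 10 rows; each row shifts and turns the commanded pose from where the row before left it, along the tool's axes as they then stand; what a row does not reach is not made up. A row lasts 1/10 s, in which the tool goes at most 50 mm and 8.59 degrees, less where a joint would pass 70% of its speed; a pose out of reach is approached as far as the arm can. A call is refused whole if a number of a shift passes 0.05 or a number of a turn 8.59, either way. A call with a gripper value outside its range is refused whole. The fingers move at their own pace and stop on an object; the grip force is fixed at half the most. Time passes only in rows, so rows that do not move let the fingers close. It gives the time, the measured TCP pose, the force and the opening at its end, in the units of the state.
- env.state(): the state, without advancing time (a new reading comes with each control period).
- env.read_camera(name): name is "side" or "top"; returns a dict with "pixels" (420x560x3 uint8, blue, green, red), "depth" (420x560 float32, mm along the optical axis (not along the pixel's ray), 0 where there is no reading), "mtx" (3x3 intrinsics, pixels), "k1" (the pictures are not rectified: a ray, as slopes to the right and down, at radius r is drawn at 1 + k1 r^2 times it, then the intrinsics apply), "R" (3x3) and "t" (3): a world point X has camera coordinates R X + t. Camera axes: x right, y down, z forward; pixel columns grow to the right and rows downward; lengths in mm; the calibration is good to about 2 mm. A picture is of the moment at which its call begins.
- env.job_done(): hands the job in, once; it reports no verdict.
The state is a dict: "t": time; "joints": joint angles; "qvel": joint speeds; "tau": joint torques, N m; "eef_pos": TCP position; "tcp_rot": TCP orientation; "ft_force": force on the tool from outside, world axes, zero at the start; "moment": the same for the moment, N m; "opening": opening from 0.0 (shut) to 1.0 (fully open).
Only numpy, scipy, OpenCV 4.12 (cv2) and the standard library are available. Lean on these libraries where they do the work, as an engineer would, in place of code of your own. Each camera call takes 0.05 s, during which the arm holds its last target.

## Task

Fit the new bright bolt that joins the yellow damper to the hub carrier: swing the damper down until its eye lines up with the carrier's tube, then start the bolt tip first through the eye and into the tube. It is too long for one hold: when it is about half-way in let go of it, take it again further back and push it fully home, head tight against the eye. Leave the rusty old bolt and all the other things on the bench where they are, and let go at the end.

Things in the scene. Friction and masses are not known exactly. Their poses are not given: they have to be found in the camera images.
- tube_mouth (a point): Centre of the mouth of the hub carrier's bolt tube. Axes: +y along the tube axis into the bore (the way the bolt is pushed), z up, +x away from the robot. Tube: level, axis 95 mm above the bench, outside 42 mm, bore 18.6 mm right through, 150 mm long. The damper's eye, lined up, fills y = -48 to -2 mm here; farther out (y below -48 mm) the space over the bench is free.
- carrier: Hub carrier, a light grey casting fixed hub face down on a steel plate (10 mm thick); never moves. Origin on the bench under the tube mouth, same axes. Its hub, 98 mm across and 122 mm high, is centred 92 mm to +x and 75 mm to +y. A green vice, 110 mm high, is centred 320 mm to +x and 25 mm to -y; its screw handle reaches to y = -190 mm.
- eye_centre (a point): Centre of the hole in the damper's lower eye, a ring 44 mm in outside diameter, its hole along y: bore 18.6 mm, 46 mm long face to face. Lined up, this point is on the tube axis, 25 mm in front of the mouth (y = -25 mm there). The yellow damper body, 44 mm in diameter, runs from the eye to +x. A bolt let go half-way in sags up to 4 degrees and binds when pushed unless its head end is lifted level.
- damper: The yellow damper, same origin as eye_centre. It pivots in the vertical plane about its upper eye, clamped in the vice 320 mm to +x of the lower eye. It starts tilted up, the lower eye 19 to 48 mm above the tube axis. Its rubber bush is stiff and stays where it is put: about 10 N down on the lower eye lowers it, about 17 N up raises it. It can be pushed too low.
- bolt: New bright zinc bolt, loose, 0.42 kg. Shank 16 mm thick, 230 mm long, its last 14 mm tapering to 9.6 mm; flange 32 mm across, 4 mm thick, then a hexagon head 12 mm thick. Origin on the axis half-way along the shank, +y to the tip (tip at +115 mm, underside of head -115 mm, end of head -131 mm); it may be turned about y. Starts level on the rack, axis 53 mm up. Home: origin 67 mm inside the tube mouth.
- rack: Wooden rack, fixed, origin on the bench under its centre; a bolt lies along its y in each of two pairs of open-topped notches, 42 mm to -x and +x of its middle. Base 170 x 150 mm, 12 mm thick; two cheeks 20 mm thick at y = -60 and +60 mm, 57 mm high, notches 22 mm wide, 12 mm deep. Between the cheeks the bolts are free.
- old_bolt: The old rusty brown bolt of the same size and origin, in the other notches of the rack, 84 mm beside the new one; which side varies. Leave it alone.
- nut: Bright flange nut of 30 mm diameter, 15 mm high, standing on the bench plate, origin under its centre. Bystander.
- socket: Steel wrench socket, 31 mm in diameter, 40 mm high, standing on the bench plate, origin under its centre. Bystander.
- spray_can: Blue spray can, 66 mm in diameter, 200 mm high, origin under its centre. Bystander.
- hammer: Hammer lying on the bench, handle towards its -x. Bystander.
Things that resemble listed ones, but are neither listed nor needed, are in the scene too. What is meant by the bolt is not orange, and is the larger of those in its own colour.

How it is judged:
By the outcome, as a careful person would: the job done as asked, in the order asked, and still so for the second after the job is handed in, with the robot touching nothing.
It also fails if it takes over 69 s, if anything falls off the work surface, if the arm or the gripper's body presses on something with over 40 N, if the wrist force passes 120 N, or if a joint passes its speed limit or range.

## Working session

There is one attempt and no reset: what is moved stays moved. The work goes in short steps, Python scripts to look and compute and a shell command to move; the robot and the scene stay as the last step left them, time stands still between calls to the robot, and variables do not carry over. Pictures are saved under pics/ and viewed, and the job is handed in when it is done.

```bash
ls; mkdir -p pics
python3 - <<'E'
from cell import env
import cv2,numpy as np
print(env.state()); print(env.hold_point_z)
for n in("side","top"):
    c=env.read_camera(n); cv2.imwrite(f"pics/{n}0.png",c["pixels"]); np.savez(f"pics/{n}0.npz",**{k:np.array(v) for k,v in c.items()})
    print(n,c["mtx"],c["k1"],c["R"],c["t"])
E
```

```text
pics
{'t': 0.0, 'joints': array([-1.27356536e+00,  4.91572927e-01,  1.55947015e+00, -1.11654753e-05,
        1.09167533e+00, -1.05565476e-01]), 'qvel': array([ 0.00035021, -0.00133401,  0.00027468,  0.00200737,  0.00049692,
        0.00102172]), 'tau': array([ 1.89692441e-04, -6.12631416e+01, -2.58179784e+01,  6.92647370e-02,
        4.82262264e-02, -6.95973267e-05]), 'eef_pos': array([ 244.94990543, -574.6918405 ,  182.44632891]), 'tcp_rot': array([-1.57191686e+00,  1.08773289e-04, -2.73879112e+00]), 'ft_force': array([-0.07047809,  0.39751221,  0.93452654]), 'moment': array([ 0.03051111,  0.00205215, -0.01766844]), 'opening': 0.9973414183336802}
18.8
side [[454.84489643   0.         289.87348778]
 [  0.         454.84489643 211.0816984 ]
 [  0.           0.           1.        ]] -0.15425546147809846 [[-0.98306268 -0.18262988 -0.01529999]
 [-0.09026774  0.55516281 -0.82682888]
 [ 0.15949765 -0.81144352 -0.56224543]] [ 466.46005334   89.28538789 1054.31638493]
top [[390.00470171   0.         281.25730038]
 [  0.         390.00470171 208.18428086]
 [  0.           0.           1.        ]] -0.005597399386698331 [[ 0.0020421  -0.99949732  0.03163765]
 [-0.9941452  -0.00544706 -0.10791503]
 [ 0.10803312 -0.03123205 -0.99365658]] [ 42.80470876 459.63081396 903.50798427]
```

View pics/side0.png

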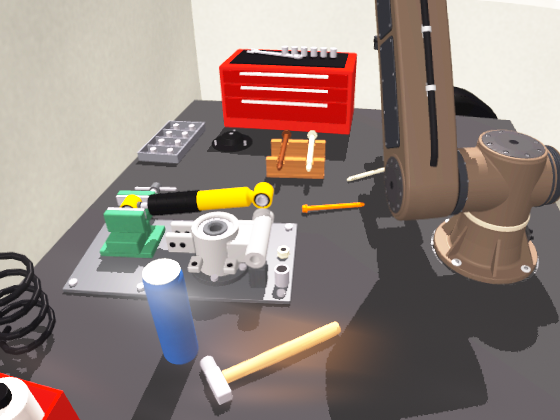

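View pics/top0.png

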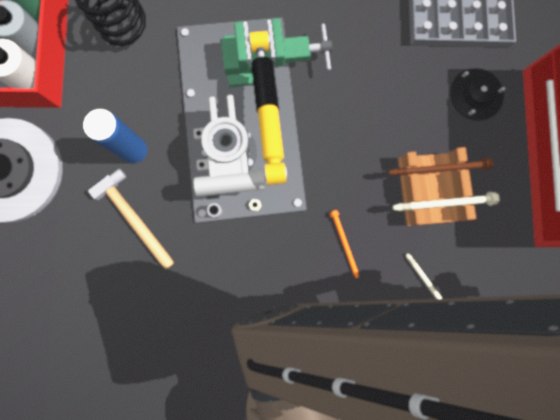

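Side view: the rack is at (297,158). The new bright bolt lies in it from (311,135) at the head to (310,168), and the rusty bolt is beside it at (285,150). The damper eye is at (263,195) and the tube runs (262,215) to (257,262).
Top view: the bright bolt runs from its tip at (396,207) to its head at (492,199). The rusty bolt is at (440,168), the eye at (275,174) and the tube at (225,184).

Candidates for "the bolt", by top-view pixel:
- Bright bolt in the rack, (445,203)
- Smaller bright bolt on the bench, (423,275)
- Orange bolt, (345,243)
- Rusty bolt, (440,168)

By the description I choose the one at (445,203).

```bash
cat > h.py <<'E'
import cv2,numpy as np
def load(n): return dict(np.load(f"pics/{n}.npz"))
def slopes(c,uv):
    uv=np.asarray(uv,float).reshape(-1,1,2)
    return cv2.undistortPoints(uv,c["mtx"],np.array([float(c["k1"]),0,0,0])).reshape(-1,2)
def ray(c,uv):
    s=slopes(c,uv); d=np.c_[s,np.ones(len(s))]@c["R"]; o=-c["R"].T@c["t"]
    return o,d
def onz(c,uv,z):
    o,d=ray(c,uv); return o+d*((z-o[2])/d[:,2])[:,None]
def cloud(c,mask=None):
    d=c["depth"]; m=(d>0) if mask is None else (d>0)&mask
    v,u=np.nonzero(m); s=slopes(c,np.c_[u,v]); z=d[v,u]
    P=(np.c_[s,np.ones(len(s))]*z[:,None]-c["t"])@c["R"]
    return P,np.c_[u,v]
def proj(c,X):
    return cv2.projectPoints(np.asarray(X,float).reshape(-1,1,3),cv2.Rodrigues(c["R"])[0],c["t"],c["mtx"],np.array([float(c["k1"]),0,0,0]))[0].reshape(-1,2)
def tri(c1,p1,c2,p2):
    o1,d1=ray(c1,p1);o2,d2=ray(c2,p2);d1=d1[0];d2=d2[0]
    s=np.linalg.lstsq(np.c_[d1,-d2],o2-o1,rcond=None)[0]
    a=o1+d1*s[0];b=o2+d2*s[1]; return (a+b)/2,np.linalg.norm(a-b)
def snap(n,tag):
    from cell import env
    c=env.read_camera(n); cv2.imwrite(f"pics/{tag}.png",c["pixels"]); c={k:np.array(v) for k,v in c.items()}; np.savez(f"pics/{tag}.npz",**c); return c
E
python3 - <<'E'
from h import *
s,t=load("side0"),load("top0")
def crop(c,x0,y0,w,h,f,n): cv2.imwrite(n,cv2.resize(c["pixels"][y0:y0+h,x0:x0+w],None,fx=f,fy=f,interpolation=cv2.INTER_CUBIC))
a=cv2.resize(t["pixels"][140:240,375:515],None,fx=5,fy=5,interpolation=cv2.INTER_CUBIC); cv2.imwrite("pics/c1.png",a)
crop(t,180,110,130,120,5,"pics/c2.png")
crop(s,255,120,80,65,8,"pics/c3.png")
crop(s,170,170,130,125,5,"pics/c4.png")
E
```

```text
(no output)
```

View pics/c1.png

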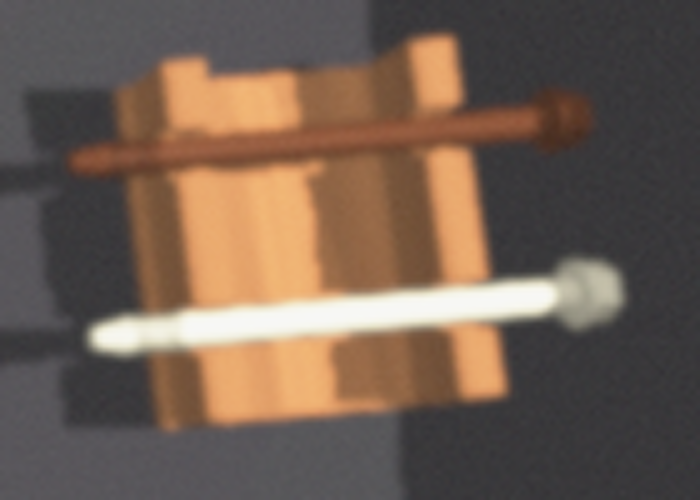

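View pics/c2.png

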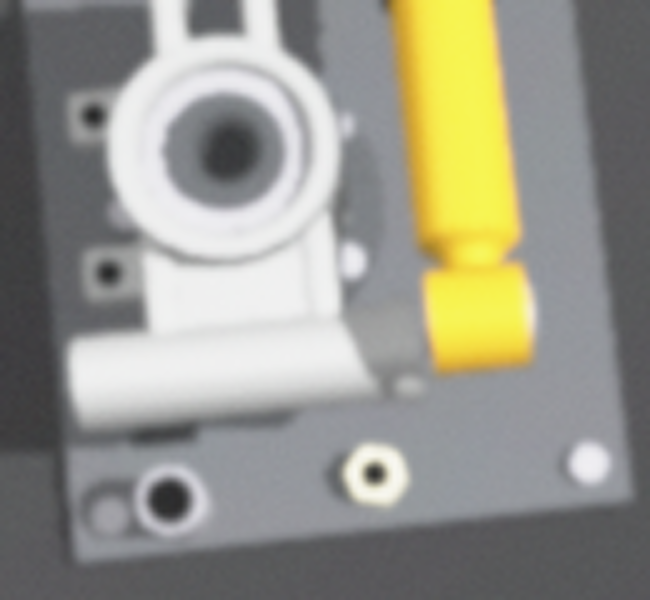

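View pics/c3.png

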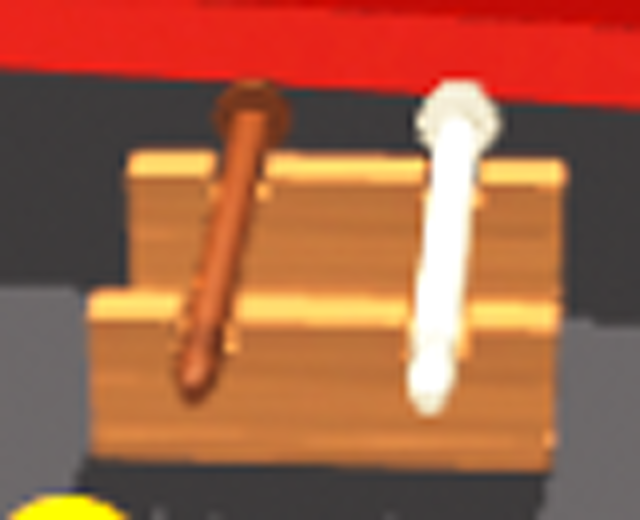

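View pics/c4.png

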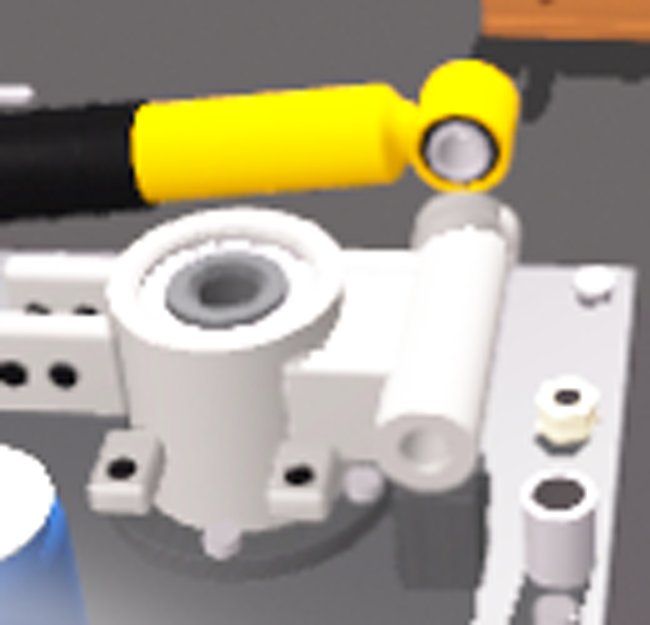

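The crop confirms the choice: a long bright bolt in the −x notches with its tip pointing left (+y), and the rusty one in the other notches. Next I measure it.

Run:
```python
from h import *
np.set_printoptions(precision=1,suppress=True)
s,t=load("side0"),load("top0")
# bolt: bright mask
def bright(c,x0,y0,x1,y1):
    m=np.zeros(c["depth"].shape,bool); hsv=cv2.cvtColor(c["pixels"],cv2.COLOR_BGR2HSV)
    m[y0:y1,x0:x1]=((hsv[...,1]<75)&(hsv[...,2]>125))[y0:y1,x0:x1]; return m
def yel(c,x0,y0,x1,y1):
    m=np.zeros(c["depth"].shape,bool); hsv=cv2.cvtColor(c["pixels"],cv2.COLOR_BGR2HSV)
    m[y0:y1,x0:x1]=((abs(hsv[...,0].astype(int)-27)<8)&(hsv[...,1]>150)&(hsv[...,2]>120))[y0:y1,x0:x1]; return m
for n,c,b in(("top",t,(388,190,502,214)),("side",s,(300,127,324,176))):
    m=bright(c,*b); P,uv=cloud(c,m); print(n,"bolt",m.sum(),len(P),P.min(0),P.max(0),np.percentile(P[:,2],[10,50,90]))
    ctr=P.mean(0); u,_,v=np.linalg.svd(P-ctr); print(ctr,v[0])
    v,u=np.nonzero(m); l=cv2.fitLine(np.c_[u,v].astype(np.float32),cv2.DIST_HUBER,0,.01,.01).ravel()
    pr=(np.c_[u,v]-l[2:])@l[:2]; print("ends px",l[2:]+l[:2]*pr.min(),l[2:]+l[:2]*pr.max())
    print("ends on z=53:",onz(c,[l[2:]+l[:2]*pr.min(),l[2:]+l[:2]*pr.max()],53))
for n,c,b in(("top",t,(262,158,292,188)),("side",s,(248,180,280,212))):
    m=yel(c,*b); P,uv=cloud(c,m); print(n,"eye",m.sum(),len(P),P.min(0),P.max(0)); 
    k=uv[:,1]; print(np.percentile(P,[2,50,98],axis=0))
for n,c,b in(("top",t,(193,172,258,198)),("side",s,(243,215,276,270))):
    m=np.zeros(c["depth"].shape,bool); m[b[1]:b[3],b[0]:b[2]]=1
    P,uv=cloud(c,m); P=P[P[:,2]>60]; print(n,"tube",len(P),np.percentile(P,[1,50,99],axis=0))
    hi=P[P[:,2]>np.percentile(P[:,2],60)]; ctr=hi.mean(0); print(ctr,np.linalg.svd(hi-ctr)[2][0])
```

```text
top bolt 852 847 [ 453.3 -499.2   -4.7] [ 506.4 -214.9   71.3] [23.2 58.7 62.2]
[ 473.1 -346.6   52.9] [ 0.1 -1.  -0. ]
ends px [392.8 207.3] [498.2 197.3]
ends on z=53: [[ 459.8 -214.4   53. ]
 [ 484.9 -466.2   53. ]]
side bolt 245 245 [ 457.2 -562.5   -2.9] [ 514.4 -212.8   68.5] [51.2 58.5 61.5]
[ 474.6 -347.3   55.6] [ 0.1 -1.  -0. ]
ends px [307.9 171. ] [312.2 130.8]
ends on z=53: [[ 461.1 -208.4   53. ]
 [ 487.8 -479.1   53. ]]
top eye 429 429 [499.   40.7   6.1] [570.3  84.8 159.4]
[[500.8  44.9 137. ]
 [522.4  61.8 152. ]
 [552.2  80.3 158. ]]
side eye 370 368 [ 500.2 -221.7   -3.4] [629.1  85.4 157.2]
[[ 501.8 -214.1   -1.8]
 [ 530.    69.3  144.8]
 [ 606.6   83.   155.9]]
top tube 1298 [[479.7 100.   93.5]
 [503.4 169.1 112.6]
 [529.5 232.6 118.4]]
[505.1 167.5 115.7] [-0.1  1.  -0. ]
side tube 1311 [[482.7  96.2  61. ]
 [506.6 188.9 107. ]
 [546.6 235.4 115.8]]
[507.6 175.4 113.1] [-0.1  1.   0. ]
```

```bash
cat >> h.py <<'E'
from scipy.optimize import least_squares
def cyl(P,r,p0,d0,level=False):
    # params: x at y0, z at y0, dx/dy, dz/dy
    y0=p0[1]
    def f(q):
        d=np.array([q[2],1,0 if level else q[3]]);d/=np.linalg.norm(d); a=np.array([q[0],y0,q[1]])
        w=P-a; return np.linalg.norm(w-np.outer(w@d,d),axis=1)-r
    R=least_squares(f,[p0[0],p0[2],d0[0]/d0[1],0],loss="soft_l1",f_scale=1.0)
    return R.x,np.median(abs(R.fun)),R.fun
E
python3 - <<'E'
from h import *
np.set_printoptions(precision=3,suppress=True)
s,t=load("side0"),load("top0")
A=[cloud(c)[0] for c in(t,s)]
def box(P,lo,hi): return P[((P>lo)&(P<hi)).all(1)]
for nm,lo,hi,r,p0 in(("tube",(478,100,88),(530,225,125),21,(505,165,95)),("bolt",(450,-420,45),(500,-230,66),8,(473,-330,53)),("eye",(498,35,128),(535,90,165),22,(522,62,136))):
  for n,P in zip(("top","side","both"),A+[np.r_[tuple(A)]]):
    Q=box(P,lo,hi); q,e,res=cyl(Q,r,p0,(-.09,1,0)); k=abs(res)<2.5
    print(nm,n,len(Q),"xz at y0",p0[1],q,"med",e,"yrange in",np.percentile(Q[k,1],[0,1,50,99,100]))
# widths check: bolt's head
P=np.r_[tuple(A)]; 
Q=box(P,(440,-490,30),(520,-190,80))
for y in range(-490,-190,10):
    k=Q[(Q[:,1]>=y)&(Q[:,1]<y+10)&(Q[:,2]>50)&(abs(Q[:,0]-(473-.09*(Q[:,1]+330)))<18)]
    if len(k): print(y,len(k),np.ptp(k[:,0]),k[:,2].max())
E
```

```text
tube top 1190 xz at y0 165 [506.359  95.347  -0.116   0.003] med 0.8027248414383479 yrange in [100.004 102.01  163.398 223.748 224.733]
tube side 769 xz at y0 165 [509.601  93.834  -0.112   0.002] med 0.5520649383883267 yrange in [100.007 100.9   170.01  223.647 224.928]
tube both 1959 xz at y0 165 [507.622  94.735  -0.107   0.   ] med 1.2706131892330035 yrange in [100.004 102.004 165.541 223.747 224.928]
bolt top 807 xz at y0 -330 [471.228  52.979  -0.078   0.006] med 1.7407763641241845 yrange in [-419.873 -416.876 -327.275 -232.786 -230.715]
bolt side 282 xz at y0 -330 [473.872  52.484  -0.047  -0.001] med 2.8512142729860974 yrange in [-419.102 -417.666 -320.284 -239.862 -235.516]
bolt both 1089 xz at y0 -330 [471.9    52.924  -0.068   0.004] med 2.1809685393605047 yrange in [-419.873 -417.202 -330.505 -233.751 -230.715]
eye top 387 xz at y0 62 [520.862 134.37   -0.109  -0.011] med 0.893360046990118 yrange in [40.173 40.74  61.277 80.281 82.406]
eye side 274 xz at y0 62 [523.959 131.993  -0.102  -0.138] med 1.8592620626713376 yrange in [39.076 40.519 62.384 81.36  81.49 ]
eye both 
[... 585 characters left out ...]
50421426 62.65838990282844
-360 43 18.204890723212827 62.38320898308245
-350 32 18.34245623918764 61.83929163720631
-340 37 17.377337690504305 64.95883386129789
-330 36 15.761720580860299 64.35350237592623
-320 39 19.80394622210673 62.528290649782726
-310 39 18.48045078984069 62.881307531269165
-300 37 19.07967326550147 64.40655652550444
-290 47 35.224049676672735 63.155037439055036
-280 73 36.11823204663381 63.867267051675825
-270 77 35.06853164378202 63.79790534333071
-260 37 18.195387840469323 62.77343332186677
-250 41 19.051627940879996 61.58423855781734
-240 37 17.518110141122463 62.667725051687164
-230 44 16.57696834568486 61.51524161980458
-220 20 13.130506200828165 59.994673577155496
```

Run:
```python
from h import *
np.set_printoptions(precision=3,suppress=True)
s,t=load("side0"),load("top0")
def bright(c,x0,y0,x1,y1):
    m=np.zeros(c["depth"].shape,bool); hsv=cv2.cvtColor(c["pixels"],cv2.COLOR_BGR2HSV)
    m[y0:y1,x0:x1]=((hsv[...,1]<75)&(hsv[...,2]>125))[y0:y1,x0:x1]; return m
for n,c,b in(("top",t,(388,190,502,214)),("side",s,(300,127,324,176))):
    P,_=cloud(c,bright(c,*b)); P=P[(P[:,2]>40)&(P[:,1]>-435)&(P[:,1]<-225)]
    q,e,r=cyl(P,8,(472,-330,53),(-.09,1,0)); print(n,q,e,len(P))
# tips by two views: edges
print("tip",tri(t,(392.8,207.3),s,(307.9,171.0)),"head",tri(t,(498.2,197.3),s,(312.2,130.8)))
# tube ends along axis, near-axis cloud
A=[cloud(c)[0] for c in(t,s)]
d=np.array([-.111,1,0]);d/=np.linalg.norm(d)
for n,P in zip("ts",A):
    w=P-np.array([507.7,165,95]); a=w@d; r=np.linalg.norm(w-np.outer(a,d),axis=1)
    k=(abs(r-21)<4)&(abs(a)<110)&(P[:,2]>97); h,e=np.histogram(a[k],np.arange(-100,100,4)); print(n,list(zip(e[:-1].astype(int),h)))
    # eye extents
    w=P-np.array([522,61.5,134]); a=w@d; r=np.linalg.norm(w-np.outer(a,d),axis=1)
    k=(abs(r-22)<4)&(abs(a)<40); h,e=np.histogram(a[k],np.arange(-40,40,3)); print(n,"eye",list(zip(e[:-1].astype(int),h)))
```

```text
top [470.437  52.549  -0.099   0.003] 0.8545767754402078 605
side [473.72   52.284  -0.097  -0.003] 0.7690011820607472 165
tip (array([ 461.281, -215.51 ,   48.921]), np.float64(1.984130401659831)) head (array([ 484.589, -461.262,   61.073]), np.float64(1.549368740860435))
t [(np.int64(-100), np.int64(0)), (np.int64(-96), np.int64(0)), (np.int64(-92), np.int64(0)), (np.int64(-88), np.int64(0)), (np.int64(-84), np.int64(0)), (np.int64(-80), np.int64(28)), (np.int64(-76), np.int64(34)), (np.int64(-72), np.int64(34)), (np.int64(-68), np.int64(31)), (np.int64(-64), np.int64(36)), (np.int64(-60), np.int64(33)), (np.int64(-56), np.int64(35)), (np.int64(-52), np.int64(34)), (np.int64(-48), np.int64(37)), (np.int64(-44), np.int64(39)), (np.int64(-40), np.int64(36)), (np.int64(-36), np.int64(38)), (np.int64(-32), np.int64(35)), (np.int64(-28), np.int64(38)), (np.int64(-24), np.int64(41)), (np.int64(-20), np.int64(38)), (np.int64(-16), np.int64(40)), (np.int64(-12), np.int64(39)), (np.int64(-8), np.int64(38)), (np.int64(-4), np.int64(38)), (np.int64(0), np.int64(42)), (np.int64(4), np.int64(39
[... 3010 characters left out ...]
np.int64(0)), (np.int64(-31), np.int64(0)), (np.int64(-28), np.int64(0)), (np.int64(-25), np.int64(1)), (np.int64(-22), np.int64(8)), (np.int64(-19), np.int64(15)), (np.int64(-16), np.int64(14)), (np.int64(-13), np.int64(10)), (np.int64(-10), np.int64(17)), (np.int64(-7), np.int64(14)), (np.int64(-4), np.int64(14)), (np.int64(-1), np.int64(16)), (np.int64(2), np.int64(13)), (np.int64(5), np.int64(16)), (np.int64(8), np.int64(15)), (np.int64(11), np.int64(21)), (np.int64(14), np.int64(29)), (np.int64(17), np.int64(64)), (np.int64(20), np.int64(12)), (np.int64(23), np.int64(2)), (np.int64(26), np.int64(7)), (np.int64(29), np.int64(6)), (np.int64(32), np.int64(4)), (np.int64(35), np.int64(16))]
```

The tube mouth is at about (516, 86, 95), with the axis heading (−0.111, 1, 0). The top of the tube is at z≈116, which fits a 95 mm axis. The eye is at (522, 61.5, 134), which is 39 mm above the axis and within the stated 19–48 mm. The bolt origin is at about (472, −329, 53) with yaw 0.098. All of this agrees with the text. I start with the damper: turn the tool and close the hand.

```bash
python3 -m inch '[0,0,0,0,-8.2,0,1,0,0,0,0,-8.2,0,1,0,0,0,0,-8.2,0,1,0,0,0,0,-8.2,0,1,0,0,0,0,-8.2,0,1,0,0,0,0,-8.2,0,1,0,0,0,0,-8.2,0,1,0,0,0,0,-8.2,0,1,0,0,0,0,-7.7,0,1]'
cat > w.py <<'E'
# usage: python3 w.py gx gy gz yaw a(tcp target) -> tool-axis shift mm and turn
import sys,numpy as np
from cell import env
from scipy.spatial.transform import Rotation as R
s=env.state(); p=np.array(s["eef_pos"]); r=R.from_euler("xyz",s["tcp_rot"])
g=np.array([float(v) for v in sys.argv[1:4]])
print("t",round(s["t"],2),"p",p.round(1),"rpy",np.degrees(s["tcp_rot"]).round(2),"op",round(s["opening"],3),"F",s["ft_force"].round(1))
print("shift mm",r.inv().apply(g-p).round(1))
if len(sys.argv)>4:
    T=R.from_euler("xyz",[-np.pi/2,0,float(sys.argv[4])-np.pi/2]); print("turn deg",np.degrees((r.inv()*T).as_rotvec()).round(2))
E
python3 w.py 520 61 183 0.111
```

```text
t: 1.0
eef_pos: [245.0, -574.8, 182.7]
tcp_rot: [-1.571, 0.001, -1.454]
ft_force: [-0.3, 0.0, 0.2]
opening: 0.299
t 1.0 p [ 245.  -574.8  182.7] rpy [-9.001e+01  3.000e-02 -8.328e+01] op 0.299 F [-0.3  0.   0.2]
shift mm [-599.3    0.   347.5]
turn deg [ 0.01  0.36 -0.03]
```

```bash
python3 -m inch '[-0.043,0,0.025,0,0,0,1,-0.043,0,0.025,0,0,0,1,-0.043,0,0.025,0,0,0,1,-0.043,0,0.025,0,0,0,1,-0.043,0,0.025,0,0,0,1,-0.043,0,0.025,0,0,0,1,-0.043,0,0.025,0,0,0,1]'
python3 -m inch '[-0.043,0,0.025,0,0,0,1,-0.043,0,0.025,0,0,0,1,-0.043,0,0.025,0,0,0,1,-0.043,0,0.025,0,0,0,1,-0.043,0,0.025,0,0,0,1,-0.043,0,0.025,0,0,0,1,-0.043,0,0.025,0,0,0,1]'
python3 w.py 520 61 183 0.111
```

```text
t: 1.7
eef_pos: [385.8, -254.5, 183.0]
tcp_rot: [-1.571, 0.0, -1.46]
ft_force: [0.9, -1.0, -0.7]
opening: 0.006
t: 2.4
eef_pos: [526.3, 64.3, 182.9]
tcp_rot: [-1.571, -0.0, -1.459]
ft_force: [-0.2, 0.1, 0.7]
opening: 0.005
t 2.4 p [526.3  64.3 182.9] rpy [-9.001e+01 -1.000e-02 -8.361e+01] op 0.005 F [-0.2  0.1  0.7]
shift mm [ 2.6 -0.1 -6.7]
turn deg [0.01 0.03 0.01]
```

```bash
python3 -m inch '[0.003,0.015,-0.007,0,0,0,1,0,0.008,0,0,0,0,1,0,0.006,0,0,0,0,1,0,0.006,0,0,0,0,1,0,0.006,0,0,0,0,1,0,0.006,0,0,0,0,1,0,0.006,0,0,0,0,1,0,0.006,0,0,0,0,1,0,0,0,0,0,0,1]'
python3 - <<'E'
from h import *
snap("side","side1");snap("top","top1")
E
python3 w.py 520 61 117
```

```text
t: 3.3
eef_pos: [519.1, 58.2, 123.4]
tcp_rot: [-1.572, -0.0, -1.46]
ft_force: [0.2, 0.6, 0.7]
opening: 0.007
t 3.4 p [519.4  58.4 123.8] rpy [-90.    -0.   -83.63] op 0.003 F [ 0.5  0.6 -0.6]
shift mm [-2.5  6.8  0.9]
```

View pics/side1.png

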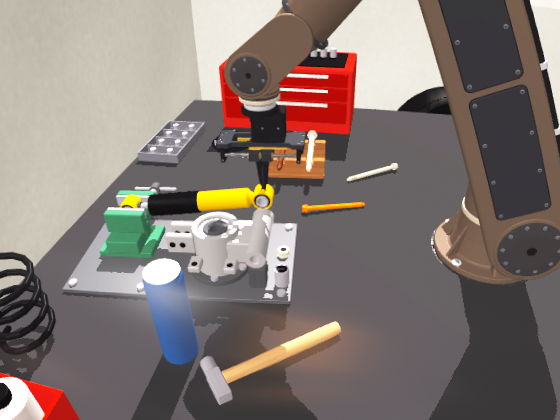

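The fingers are on the eye, now at (262,199). Next I check the eye height.

```bash
cat >> h.py <<'E'
def eyefit(tag,zg=None):
    c=load(tag); P,_=cloud(c); hsv=None
    m=cv2.cvtColor(c["pixels"],cv2.COLOR_BGR2HSV); m=(abs(m[...,0].astype(int)-27)<8)&(m[...,1]>150)&(m[...,2]>100)
    P,_=cloud(c,m); k=(P[:,0]>490)&(P[:,0]<538)&(P[:,1]>35)&(P[:,1]<88)&(P[:,2]>70)&(P[:,2]<165); P=P[k]
    f=lambda q: np.hypot(P[:,0]+.111*(P[:,1]-61)-q[0],P[:,2]-q[1])-22
    r=least_squares(f,[519,np.percentile(P[:,2],98)-22],loss="soft_l1",f_scale=1.); return r.x,len(P),np.median(abs(r.fun)),np.percentile(P[:,2],[2,50,98])
E
python3 - <<'E'
from h import *
for t in("top0","side0","side1","top1"): print(t,eyefit(t))
for tg in("side1","top1"):
    c=load(tg)["pixels"]; x,y=(215,160) if tg[0]=="s" else (200,110)
    cv2.imwrite(f"pics/{tg}c.png",cv2.resize(c[y:y+120,x:x+110],None,fx=5,fy=5,interpolation=cv2.INTER_CUBIC))
E
```

```text
top0 (array([520.80925379, 134.58613318]), 324, np.float64(0.7981615127186164), array([142.24873456, 153.66113887, 158.13842525]))
side0 (array([524.15720945, 133.39820957]), 239, np.float64(0.7151824102264364), array([115.0779526 , 151.19132658, 156.06448131]))
side1 (array([523.90636632, 130.82272322]), 211, np.float64(0.8000238931760855), array([114.17491118, 147.57629614, 156.1651967 ]))Traceback (most recent call last):
  File "<stdin>", line 2, in <module>
  File "h.py", line 39, in eyefit
    r=least_squares(f,[519,np.percentile(P[:,2],98)-22],loss="soft_l1",f_scale=1.); return r.x,len(P),np.median(abs(r.fun)),np.percentile(P[:,2],[2,50,98])
                           ~~~~~~~~~~~~~^^^^^^^^^^^
    return _quantile_unchecked(
        a, q, axis, out, overwrite_input, method, keepdims, weights)
    return _ureduce(a,
                    func=_quantile_ureduce_func,
    ...<5 lines>...
                    overwrite_input=overwrite_input,
                    method=method)
    r = func(a, **kwargs)
    result = _quantile(arr,
                       quantiles=q,
    ...<2 lines>...
                       out=out,
                       weights=wgt)
    slices_having_nans = np.isnan(arr[-1, ...])
                                  ~~~^^^^^^^^^
IndexError: index -1 is out of bounds for axis 0 with size 0
```

Run:
```python
from h import *
for tg in("side1","top1"):
    c=load(tg)["pixels"]; x,y=(215,130) if tg[0]=="s" else (200,110)
    cv2.imwrite(f"pics/{tg}c.png",cv2.resize(c[y:y+120,x:x+110],None,fx=5,fy=5,interpolation=cv2.INTER_CUBIC))
```

```text
(no output)
```

View pics/side1c.png

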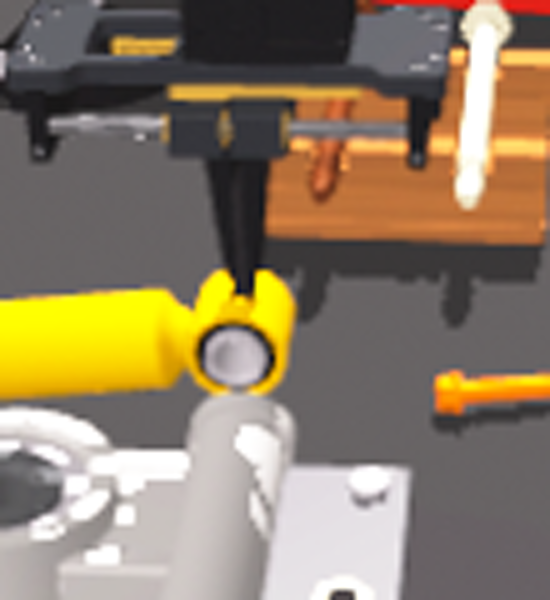

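View pics/top1.png

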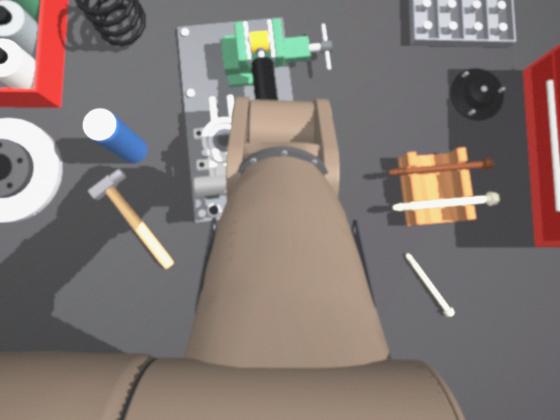

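Run:
```python
from h import *
c=load("side1")
print(proj(c,[[519.4,58.4,123.8],[519.4,58.4,155],[519,61,95],[519,61,134],[522,61,136]]))
P,uv=cloud(c)
for u,v in((263,188),(263,185),(263,180),(262,170),(262,199),(262,205)):
    k=(uv[:,0]==u)&(uv[:,1]==v); print(u,v,P[k])
```

```text
[[264.60736382 198.81029121]
 [263.95793502 186.90796935]
 [265.10444453 210.09372952]
 [264.30523695 195.59272282]
 [262.95200918 194.71933472]]
263 188 [[519.22104794  67.72948879 157.80583621]]
263 185 [[518.29265474  69.79267833 166.7564417 ]]
263 180 [[518.52767796  66.60190323 177.45600334]]
262 170 [[519.45489708  66.87010608 202.24145503]]
262 199 [[525.87375961  56.94095059 121.71096383]]
262 205 [[520.2785536   80.41500874 121.42059963]]
```

Run:
```python
from h import *
from cell import env
a=load("side1")["pixels"]; c=snap("side","side2"); print(cv2.absdiff(a,c["pixels"]).mean(), {k:(np.round(v,2)) for k,v in env.state().items()})
P,uv=cloud(c)
for v in range(160,206,3):
    k=(uv[:,0]==263)&(uv[:,1]==v); print(v,P[k].round(0),c["pixels"][v,263])
cv2.imwrite("pics/side2c.png",cv2.resize(c["pixels"][130:250,215:325],None,fx=5,fy=5,interpolation=cv2.INTER_CUBIC))
```

```text
0.5706958616780046 {'t': np.float64(3.45), 'joints': array([-0.01,  0.42,  1.88, -0.  ,  0.85, -0.13]), 'qvel': array([ 0., -0., -0.,  0.,  0.,  0.]), 'tau': array([-5.000e-02, -5.139e+01, -2.079e+01,  5.000e-02,  4.000e-02,
       -0.000e+00]), 'eef_pos': array([519.44,  58.4 , 123.91]), 'tcp_rot': array([-1.57, -0.  , -1.46]), 'ft_force': array([-0.03,  0.91,  0.74]), 'moment': array([-0.07, -0.11, -0.03]), 'opening': np.float64(0.0)}
160 [[510.  92. 240.]] [58 53 53]
163 [[516.  70. 221.]] [33 30 33]
166 [[516.  70. 214.]] [35 33 34]
169 [[516.  71. 207.]] [39 36 39]
172 [[517.  70. 200.]] [39 36 39]
175 [[518.  67. 190.]] [39 37 40]
178 [[518.  69. 184.]] [44 41 44]
181 [[518.  69. 176.]] [43 40 43]
184 [[519.  68. 168.]] [46 43 46]
187 [[518.  70. 162.]] [47 44 46]
190 [[520.  67. 152.]] [  0 202 247]
193 [[517.  79. 152.]] [  0 190 242]
196 [[517.  79. 145.]] [151 148 155]
199 [[524.  57. 122.]] [193 188 197]
202 [[521.  68. 121.]] [199 192 202]
205 [[517.  83. 124.]] [216 211 219]
```

View pics/side2c.png

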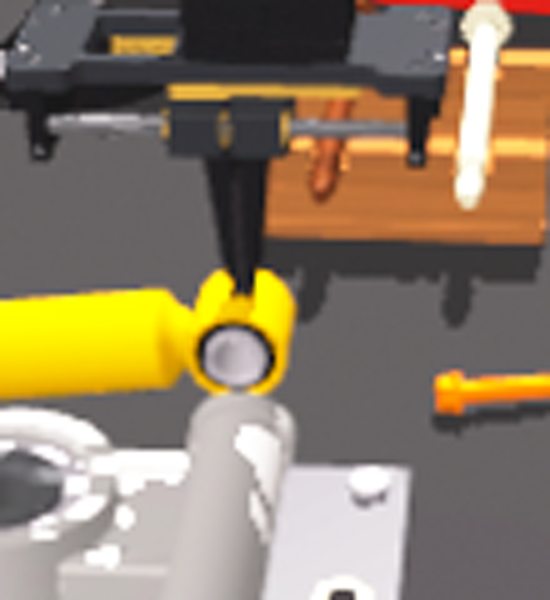

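The fingertips seem to stop at the top of the eye (z≈156), but the TCP reads 124 with no force, and the eye hasn't moved. I'll rise clear and compare the visible tip with the reported TCP.

```bash
python3 -m inch '[0,-0.03,0,0,0,0,1,0,-0.04,0,0,0,0,1,0,0,0,0,0,0,1]'
python3 - <<'E'
from h import *
from cell import env
c=snap("side","side3"); p=env.state()["eef_pos"]; print(p,proj(c,[p]))
P,uv=cloud(c)
for v in range(140,200,3):
    k=(uv[:,0]==263)&(uv[:,1]==v); print(v,P[k].round(0),c["pixels"][v,263])
print(eyefit("side3"))
cv2.imwrite("pics/side3c.png",cv2.resize(c["pixels"][110:230,215:325],None,fx=5,fy=5,interpolation=cv2.INTER_CUBIC))
E
```

```text
t: 3.75
eef_pos: [521.4, 58.5, 198.3]
tcp_rot: [-1.563, -0.001, -1.459]
ft_force: [0.9, -0.6, -0.4]
opening: 0.002
[520.39418836  58.47805763 196.04860452] [[262.62163106 170.60987991]]
140 [[514.  66. 273.]] [32 30 31]
143 [[514.  67. 266.]] [34 31 33]
146 [[514.  68. 260.]] [32 30 32]
149 [[514.  69. 253.]] [33 30 31]
152 [[515.  69. 246.]] [32 30 32]
155 [[519.  54. 232.]] [33 32 33]
158 [[ 630. -365.   -0.]] [77 76 80]
161 [[ 625. -344.    0.]] [100  99 103]
164 [[ 621. -329.   -2.]] [100  99 103]
167 [[ 617. -311.   -3.]] [100  99 103]
170 [[ 611. -286.    1.]] [100  99 103]
173 [[ 608. -273.   -2.]] [100  99 103]
176 [[ 602. -249.    1.]] [101 100 104]
179 [[ 599. -234.   -0.]] [101 100 103]
182 [[ 595. -218.   -1.]] [77 76 79]
185 [[524.  48. 153.]] [  0 255 255]
188 [[521.  61. 154.]] [  0 255 255]
191 [[519.  69. 151.]] [  0 255 255]
194 [[516.  81. 151.]] [  0 135 191]
197 [[517.  81. 143.]] [187 181 191]
(array([523.82184498, 130.54338942]), 238, np.float64(0.6782750509337347), array([114.34939109, 148.4931523 , 153.68106428]))
```

View pics/side3c.png

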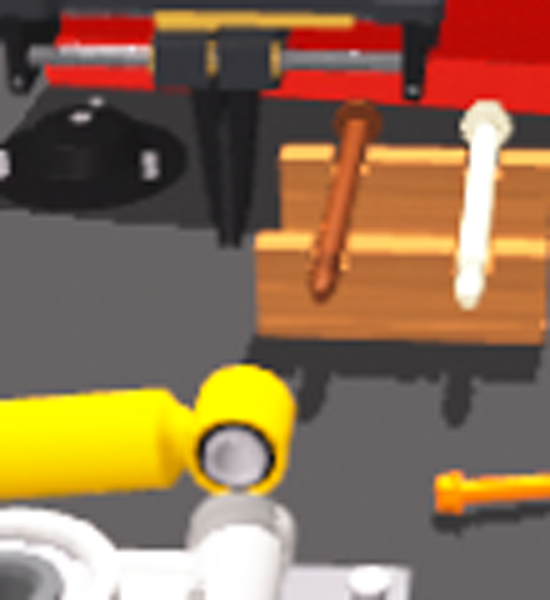

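Run:
```python
from h import *
from cell import env
c=load("side3")
g=cv2.cvtColor(c["pixels"],cv2.COLOR_BGR2GRAY)
for v in range(150,163): print(v,g[v,254:270])
o,d=ray(c,[(262,v) for v in(156,157,158,159)])
for y in(68.5,58.4): 
    k=(y-o[1])/d[:,1]; print(y,(o+d*k[:,None]).round(1))
print(env.state()["eef_pos"],env.state()["tcp_rot"])
```

```text
150 [57 56 50 36 31 39 44 37 30 31 27 45 57 57 57 57]
151 [57 58 51 38 31 38 46 38 31 30 33 48 58 57 56 57]
152 [57 57 50 37 31 36 42 39 31 31 41 53 58 57 57 57]
153 [57 57 51 38 32 36 44 40 31 28 40 54 58 57 58 58]
154 [57 57 57 47 33 37 44 39 31 29 45 57 56 57 58 56]
155 [70 69 69 65 47 37 44 38 30 32 48 57 57 66 72 71]
156 [101 101 101 100  70  36  44  40  30  43  64  71 104 143 159 159]
157 [101 101 101 100  72  35  44  42  32  66  95 101 178 209 214 215]
158 [100 101 100 100  78  45  52  49  35  77 100 107 189 212 212 212]
159 [101 101 100 101  88  70  80  76  63  87 101 119 176 194 193 193]
160 [101 100 100 100 100 101 101 101 100 101 101 107 118 122 122 123]
161 [101 101 101 101 101 101 101 101 100 100 101 104 116 122 122 122]
162 [101 101 101 101 101 101 100 101 101 100 101 104 117 123 123 123]
68.5 [[517.4  68.5 236.8]
 [517.5  68.5 234.4]
 [517.6  68.5 232. ]
 [517.7  68.5 229.7]]
58.4 [[520.   58.4 231.4]
 [520.2  58.4 229. ]
 [520.3  58.4 226.6]
 [520.4  58.4 224.2]]
[520.39418836  58.47805763 196.04860452] [-1.56613725e+00 -6.32053812e-04 -1.45934251e+00]
```

The tip is really about 30 mm above the reported TCP. Touching the eye top at z≈153 with TCP 123.8 gives the same offset, and the eye has moved down about 3 mm. I'll take the heights from the pictures and push on in stages.

```bash
python3 -m inch '[0,0.04,0,0,0,0,1,0,0.03,0,0,0,0,1,0,0.006,0,0,0,0,1,0,0.006,0,0,0,0,1,0,0.006,0,0,0,0,1,0,0.006,0,0,0,0,1,0,0.006,0,0,0,0,1,0,0,0,0,0,0,1]'
python3 - <<'E'
from h import *
from cell import env
c=snap("side","side4"); s=env.state();print(s["eef_pos"],s["ft_force"])
print(eyefit("side4"))
cv2.imwrite("pics/side4c.png",cv2.resize(c["pixels"][130:250,215:325],None,fx=5,fy=5,interpolation=cv2.INTER_CUBIC))
E
```

```text
t: 4.6
eef_pos: [518.4, 58.4, 93.6]
tcp_rot: [-1.573, 0.0, -1.459]
ft_force: [-0.7, 0.7, 0.1]
opening: 0.001
[518.97151721  58.44007241  93.88494745] [-0.36589541  0.32789399  0.45043988]
(array([521.68545233, 101.49936524]), 182, np.float64(0.6622302310257204), array([103.44124945, 119.60381368, 134.03162379]))
```

View pics/side4c.png

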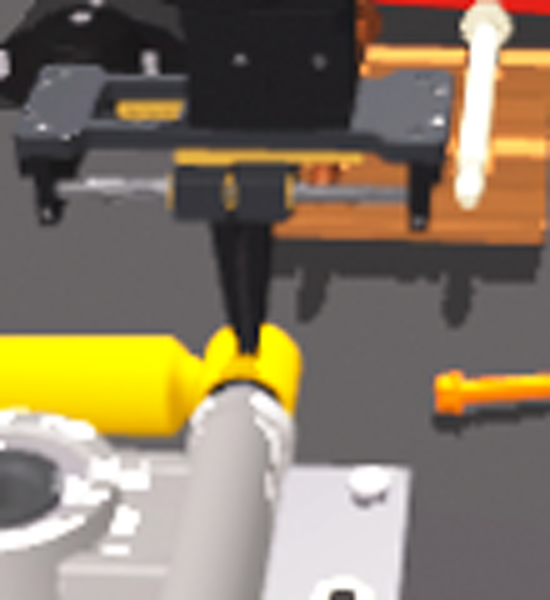

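```bash
python3 -m inch '[0,0.003,0,0,0,0,1,0,0.003,0,0,0,0,1,0,0,0,0,0,0,1,0,-0.035,0,0,0,0,1,0,-0.045,0,0,0,0,1,0.04,-0.02,0,0,0,0,1,0.04,-0.02,0,0,0,0,1,0,0,0,0,0,0,1]'
python3 - <<'E'
from h import *
from cell import env
c=snap("side","side5"); s=env.state();print(s["eef_pos"],s["ft_force"])
print(eyefit("side5"))
P,_=cloud(c); Q=P[((P>(478,100,88))&(P<(530,225,125))).all(1)]; print(cyl(Q,21,(505,165,95),(-.11,1,0))[:2])
cv2.imwrite("pics/side5c.png",cv2.resize(c["pixels"][130:250,215:325],None,fx=5,fy=5,interpolation=cv2.INTER_CUBIC))
c=snap("top","top5"); cv2.imwrite("pics/top5c.png",c["pixels"])
E
```

```text
t: 5.45
eef_pos: [529.9, -24.5, 210.6]
tcp_rot: [-1.566, -0.002, -1.462]
ft_force: [-0.5, 0.7, -0.8]
opening: 0.005
[528.90644736 -22.79180453 209.08062043] [ 0.51056271  0.09300499 -0.35017128]
(array([521.47257242,  96.14408409]), 191, np.float64(0.590145864741281), array([ 99.00099884, 115.5065455 , 119.02587353]))
(array([ 5.09640936e+02,  9.39149213e+01, -1.12998722e-01,  2.87253171e-03]), np.float64(0.6065897236278097))
```

View pics/side5c.png

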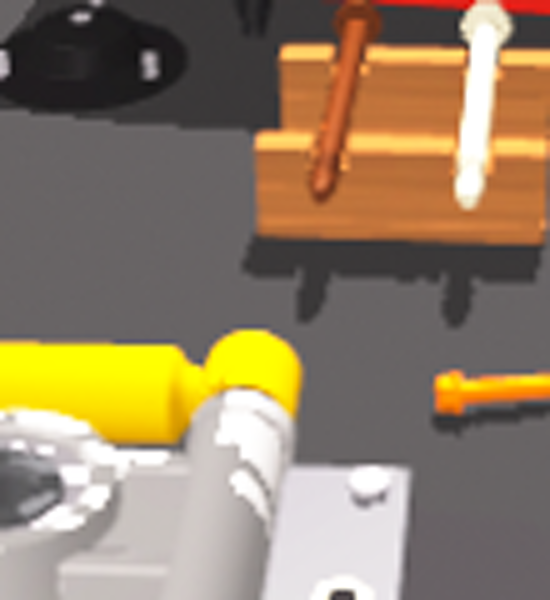

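View pics/top5c.png

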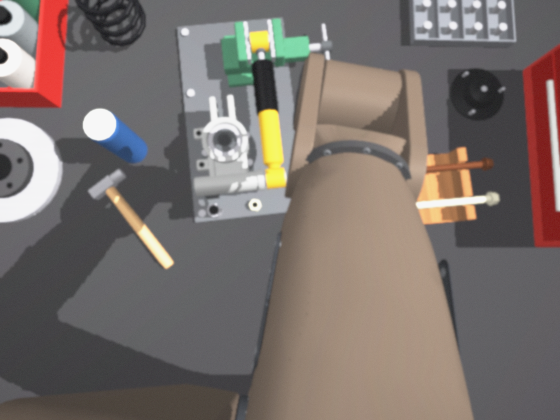

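Run:
```python
from h import *
c=load("top5")
print(eyefit("top5"))
P,_=cloud(c); Q=P[((P>(478,100,88))&(P<(530,225,125))).all(1)]; print(cyl(Q,21,(505,165,95),(-.11,1,0))[:2])
for tg in("top5","side5"):
    P,_=cloud(load(tg))
    ax=P[:,0]+.111*(P[:,1]-165)
    for nm,lo,hi in(("tube",105,220),("eye",43,80)):
        k=(abs(ax-(506.5 if tg[0]=="t" else 509.4))<3)&(P[:,1]>lo)&(P[:,1]<hi)&(P[:,2]>90)&(P[:,2]<140); print(tg,nm,"crest z",np.median(P[k,2]),k.sum())
```

```text
(array([518.08249362,  97.44303319]), 292, np.float64(0.742702077583326), array([106.08022835, 116.5169288 , 121.21529497]))
(array([ 5.06417810e+02,  9.53800884e+01, -1.17777370e-01,  3.49053378e-03]), np.float64(0.8126991021416714))
top5 tube crest z 116.20921309636455 151
top5 eye crest z 118.8657724267567 45
side5 tube crest z 114.47663377125309 96
side5 eye crest z 117.85088833018065 26
```

The eye is still about 2 mm high: crest difference 1.7 to 2.4 mm after allowing for the radii, and fits of 2.3 and 2.4 mm. I go back and push 2 mm more.

```bash
python3 -m inch '[-0.04,0.02,0,0,0,0,1,-0.04,0.02,0,0,0,0,1,0,0.04,0,0,0,0,1,0,0.035,0,0,0,0,1,0,0.005,0,0,0,0,1,0,0.001,0,0,0,0,1,0,0.001,0,0,0,0,1,0,0,0,0,0,0,1,0,0,0,0,0,0,1]'
python3 -m inch '[0,-0.035,0,0,0,0,1,0,-0.045,0,0,0,0,1,0.04,-0.02,0,0,0,0,-0.3,0.04,-0.02,0,0,0,0,-0.3,0,0,0,0,0,0,-0.3]'
python3 - <<'E'
from h import *
for n in("side","top"):
    tg=n+"6"; c=snap(n,tg); print(eyefit(tg)[:3])
    P,_=cloud(c); ax=P[:,0]+.111*(P[:,1]-165)
    for nm,lo,hi in(("tube",105,220),("eye",43,80)):
        k=(abs(ax-(506.5 if tg[0]=="t" else 509.4))<3)&(P[:,1]>lo)&(P[:,1]<hi)&(P[:,2]>90)&(P[:,2]<140); print(tg,nm,"crest z",np.median(P[k,2]),k.sum())
E
python3 w.py 475 -359 180 0.098
```

```text
t: 6.45
eef_pos: [519.7, 58.3, 86.8]
tcp_rot: [-1.569, -0.0, -1.46]
ft_force: [0.1, -0.4, 0.6]
opening: 0.006
t: 6.95
eef_pos: [529.7, -24.7, 209.2]
tcp_rot: [-1.565, -0.002, -1.463]
ft_force: [0.4, 1.0, -0.6]
opening: 0.202
(array([521.72335394,  92.80842662]), 168, np.float64(0.5652854373871179))
side6 tube crest z 114.61315221909196 94
side6 eye crest z 114.46533830699214 27
(array([518.42354418,  94.18355873]), 291, np.float64(0.6898197233078172))
top6 tube crest z 116.25944529991554 145
top6 eye crest z 116.76094522221646 46
t 7.05 p [528.2 -21.7 206.6] rpy [-8.994e+01 -1.000e-02 -8.374e+01] op 0.284 F [ 0.2 -0.4 -0.4]
shift mm [329.5  26.6 -89.6]
turn deg [-0.06  0.64  0.01]
```

The eye is now within about 0.8 mm of the tube axis: top −0.5 to −0.8, side −0.8 to −1.1. That's inside the 4.5 mm capture of the bolt's taper. Now to a point above the bolt.

```bash
python3 -m inch '[0.041,0.009,-0.011,0,0.6,0,-0.3,0.041,0.009,-0.011,0,0,0,-0.3,0.041,0.009,-0.011,0,0,0,-0.3,0.041,0.009,-0.011,0,0,0,-0.3,0.041,0.009,-0.011,0,0,0,-0.3,0.041,0.009,-0.011,0,0,0,-0.3,0.041,0.009,-0.011,0,0,0,-0.3,0.041,0.009,-0.011,0,0,0,-0.3,0,0,0,0,0,0,-0.3,0,0,0,0,0,0,-0.3]'
python3 w.py 475 -359 130 0.098
python3 - <<'E'
from h import *
from cell import env
c=snap("side","side7"); snap("top","top7"); p=env.state()["eef_pos"]; print(p,proj(c,[p,p+[0,0,30.5]]))
cv2.imwrite("pics/side7c.png",cv2.resize(c["pixels"][70:190,240:370],None,fx=5,fy=5,interpolation=cv2.INTER_CUBIC))
E
```

```text
t: 8.05
eef_pos: [473.9, -355.7, 133.0]
tcp_rot: [-1.572, 0.002, -1.471]
ft_force: [-0.8, 0.4, 0.8]
opening: 0.651
t 8.05 p [ 473.9 -355.7  133. ] rpy [-90.07   0.1  -84.27] op 0.651 F [-0.8  0.4  0.8]
shift mm [3.4 3.  0.8]
turn deg [ 0.07  0.11 -0.1 ]
[ 474.41434945 -354.81364252  133.83104195] [[311.02777036 123.15110059]
 [311.11303198 113.54775023]]
```

View pics/side7c.png

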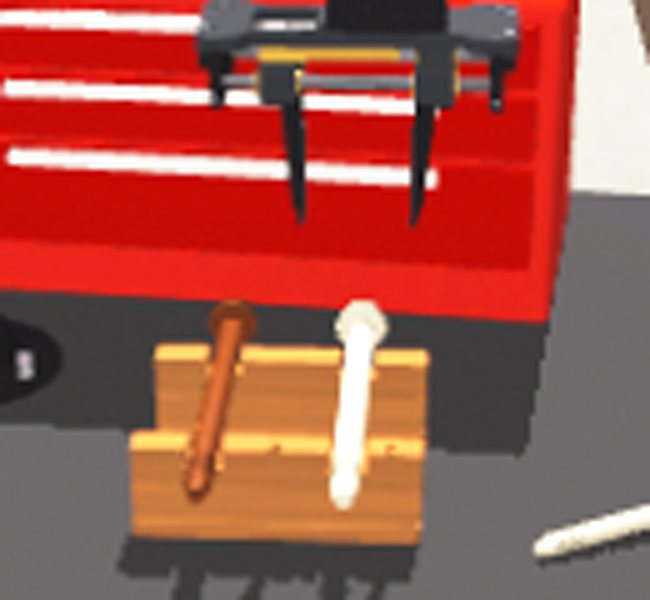

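View pics/top7.png

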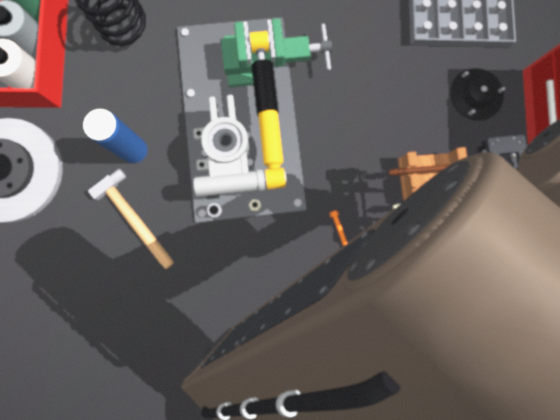

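Finger tips are at (300,114.5) and (323,115), straddling the bolt, and the tip height again sits about 30 mm above the reported TCP. Going down to grip.

```bash
python3 -m inch '[0.004,0.035,0.001,0,0,0,-0.3,0,0.035,0,0,0,0,-0.3,0,0.03,0,0,0,0,-0.3,0,0.015,0,0,0,0,-0.3,0,0.010,0,0,0,0,-0.3,0,0.003,0,0,0,0,-0.3,0,0,0,0,0,0,-0.3]'
python3 w.py 475 -359 5 0.098
python3 - <<'E'
from h import *
from cell import env
c=snap("side","side8"); p=env.state()["eef_pos"]
cv2.imwrite("pics/side8c.png",cv2.resize(c["pixels"][70:190,240:370],None,fx=5,fy=5,interpolation=cv2.INTER_CUBIC))
E
```

```text
t: 8.85
eef_pos: [476.0, -359.8, 6.5]
tcp_rot: [-1.57, -0.0, -1.469]
ft_force: [-0.2, -0.0, 0.3]
opening: 0.653
t 8.85 p [ 476.  -359.8    6.5] rpy [-8.998e+01 -2.000e-02 -8.417e+01] op 0.653 F [-0.2 -0.   0.3]
shift mm [-0.9  1.5 -0.9]
turn deg [-0.02  0.21  0.02]
```

View pics/side8c.png

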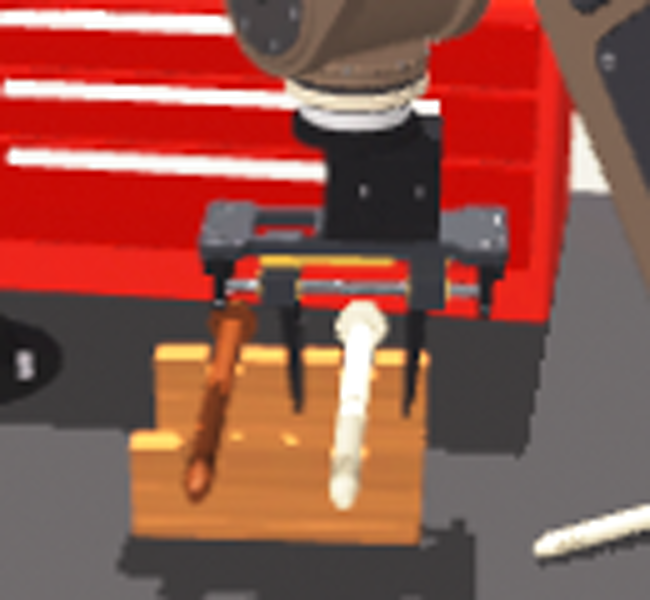

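The fingers straddle the bolt, with its axis midway between the tips at crop (297,410) and (410,410). Close and lift.

```bash
python3 -m inch '[0,0.002,0,0,0,0,1,0,0,0,0,0,0,1,0,0,0,0,0,0,1,0,0,0,0,0,0,1,0,0,0,0,0,0,1]'
python3 -m inch '[0,-0.005,0,0,0,0,1,0,-0.02,0,0,0,0,1,0,-0.04,0,0,0,0,1,0,-0.04,0,0,0,0,1,0,-0.02,0,0,0,0,1,0,0,0,0,0,0,1]'
python3 - <<'E'
from h import *
from cell import env
c=snap("side","side9"); s=env.state();print(s["eef_pos"],s["tcp_rot"],s["ft_force"],s["opening"])
cv2.imwrite("pics/side9c.png",cv2.resize(c["pixels"][50:190,240:370],None,fx=4.2,fy=4.2,interpolation=cv2.INTER_CUBIC))
E
```

```text
t: 9.4
eef_pos: [475.6, -360.3, 4.2]
tcp_rot: [-1.571, -0.0, -1.47]
ft_force: [-0.3, -0.0, -0.5]
opening: 0.288
t: 10.0
eef_pos: [476.3, -361.0, 131.9]
tcp_rot: [-1.568, -0.004, -1.47]
ft_force: [-0.1, 0.3, -3.9]
opening: 0.16
[ 475.66079519 -360.29975231  129.6861466 ] [-1.56968426e+00 -1.35180884e-03 -1.46993272e+00] [ 0.40688515  0.50963286 -3.83767068] 0.15884151815805647
```

View pics/side9c.png

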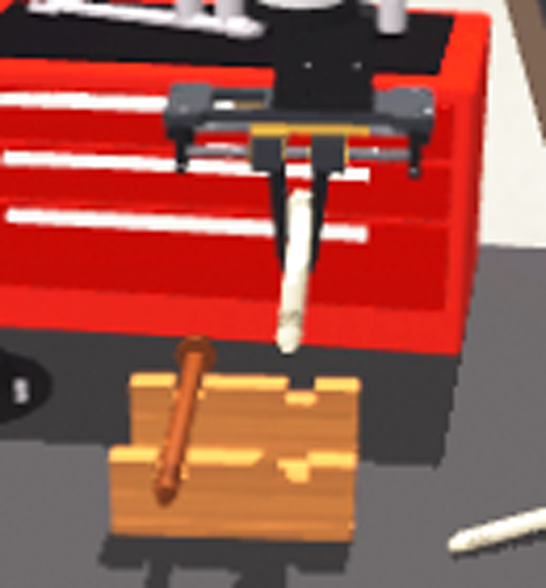

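Gripped: opening 0.16, and −3.9 N agrees with 0.42 kg. Now I measure how the bolt lies in the hand.

```bash
cat >> h.py <<'E'
def boltfit(tag,b,yr,y0,x0,z0,slope=-.1):
    c=load(tag); x1,y1,x2,y2=b; m=np.zeros(c["depth"].shape,bool); hsv=cv2.cvtColor(c["pixels"],cv2.COLOR_BGR2HSV)
    m[y1:y2,x1:x2]=((hsv[...,1]<75)&(hsv[...,2]>125))[y1:y2,x1:x2]; P,uv=cloud(c,m)
    P=P[(P[:,1]>yr[0])&(P[:,1]<yr[1])&(abs(P[:,2]-z0)<40)&(abs(P[:,0]-x0)<60)]
    q,e,r=cyl(P,8,(x0,y0,z0),(slope,1,0)); return q,e,len(P),P[:,1].min(),P[:,1].max()
E
python3 - <<'E'
from h import *
c=load("side9")
for yr in((-350,-225),(-350,-200),(-350,-240)): print(boltfit("side9",(296,85,322,136),yr,-300,475,179))
E
```

```text
(array([ 4.70386331e+02,  1.82796774e+02, -1.13648790e-01, -3.52750009e-02]), np.float64(1.5177553743105001), 99, np.float64(-349.7451425424914), np.float64(-225.36472038989092))
(array([ 4.70573758e+02,  1.82735973e+02, -1.07138375e-01, -5.22187336e-02]), np.float64(1.592228658583842), 116, np.float64(-349.7451425424914), np.float64(-215.69513012929983))
(array([ 4.69785743e+02,  1.82838058e+02, -1.32456501e-01, -2.47575664e-02]), np.float64(1.4809804152399706), 82, np.float64(-349.7451425424914), np.float64(-241.99121680662049))
```

```bash
python3 w.py 540.3 -133.7 90 0.114
```

```text
t 10.05 p [ 475.7 -360.3  129.7] rpy [-8.994e+01 -8.000e-02 -8.422e+01] op 0.159 F [ 0.4  0.5 -3.8]
shift mm [-219.    39.5   87.1]
turn deg [-0.06 -0.75  0.08]
```

```bash
python3 -m inch '[-0.027,0,0.011,0,-0.7,0,1,-0.027,0,0.011,0,0,0,1,-0.027,0.005,0.011,0,0,0,1,-0.027,0.005,0.011,0,0,0,1,-0.027,0.005,0.011,0,0,0,1,-0.027,0.005,0.011,0,0,0,1,-0.027,0.01,0.011,0,0,0,1,-0.027,0.01,0.01,0,0,0,1,0,0,0,0,0,0,1,0,0,0,0,0,0,1]'
python3 - <<'E'
from h import *
from cell import env
c=snap("side","side10"); s=env.state();print(s["eef_pos"],s["tcp_rot"],s["ft_force"],s["opening"])
cv2.imwrite("pics/side10c.png",cv2.resize(c["pixels"][110:260,190:320],None,fx=4,fy=4,interpolation=cv2.INTER_CUBIC))
snap("top","top10")
E
```

```text
t: 11.05
eef_pos: [537.2, -135.3, 87.4]
tcp_rot: [-1.573, 0.001, -1.456]
ft_force: [-0.4, -0.1, -3.2]
opening: 0.16
[ 537.42942043 -135.99273516   87.94780741] [-1.57254593e+00  6.50495003e-04 -1.45733640e+00] [ 0.04663914  0.33637989 -2.85235565] 0.16183614043114275
```

View pics/side10c.png

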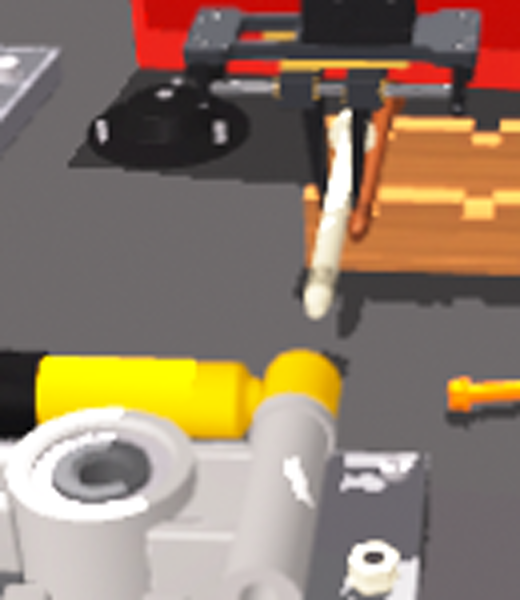

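View pics/top10.png

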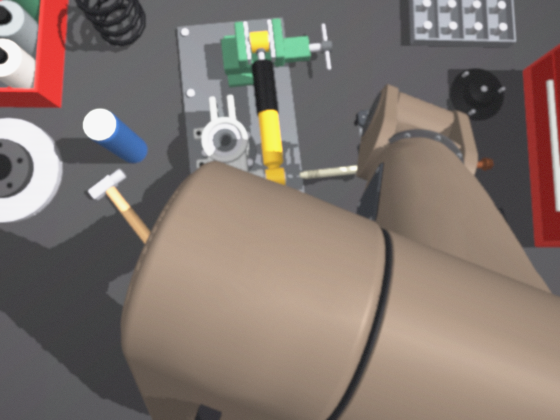

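Both views show the bolt's front half: side crop tip at (316,305), top view tip at (301,174).

Run:
```python
from h import *
np.set_printoptions(precision=3,suppress=True)
print("side",boltfit("side10",(262,135,282,190),(-115,0),-60,530,137))
print("top",boltfit("top10",(298,160,362,182),(-110,0),-60,530,137))
c=load("top10"); P,_=cloud(c)
for tg,x in(("top10",506.4),("side10",509.6)):
    P,_=cloud(load(tg)); Q=P[((P>(478,100,88))&(P<(530,225,125))).all(1)]
    if len(Q)>50: print(tg,len(Q),cyl(Q,21,(505,165,95),(-.11,1,0))[:2])
    try: print(eyefit(tg)[:3])
    except Exception as e: print("no eye")
```

```text
side (array([527.054, 136.395,  -0.099,  -0.018]), np.float64(1.5291463425775973), 153, np.float64(-114.29474119797649), np.float64(-0.10762900524611185))
top (array([526.763, 138.006,  -0.096,  -0.009]), np.float64(1.6625454736727496), 358, np.float64(-109.78468935386161), np.float64(-0.2891506067502903))
(array([518.183,  94.162]), 218, np.float64(0.7862471637617752))
side10 764 (array([509.548,  93.907,  -0.115,   0.001]), np.float64(0.6140266201568085))
(array([521.728,  93.138]), 174, np.float64(0.677680260898553))
```

Run:
```python
from h import *
np.set_printoptions(precision=3,suppress=True)
c=load("top10"); px=c["pixels"]
cv2.imwrite("pics/top10c.png",cv2.resize(px[150:200,255:375],None,fx=6,fy=6,interpolation=cv2.INTER_CUBIC))
hsv=cv2.cvtColor(px,cv2.COLOR_BGR2HSV); m=(hsv[...,1]<90)&(hsv[...,2]>120)
pts=[];w=[]
for u in range(300,358):
    v=np.nonzero(m[155:190,u])[0]+155
    if len(v)>2: pts.append((u,(v[0]+v[-1])/2)); w.append(len(v))
print(w); pts=np.array(pts); X=onz(c,pts,137.); 
k=(X[:,1]<0)&(X[:,1]>-105); p=np.polyfit(X[k,1],X[k,0],1); print("top line: x at -60",np.polyval(p,-60),"slope",p[0],"res",np.std(X[k,0]-np.polyval(p,X[k,1])),"tip y",X[:,1].max())
# tube/eye lines via image edges from top6
c=load("top6");hsv=cv2.cvtColor(c["pixels"],cv2.COLOR_BGR2HSV)
# side
c=load("side10");hsv=cv2.cvtColor(c["pixels"],cv2.COLOR_BGR2HSV); m=(hsv[...,1]<90)&(hsv[...,2]>110); 
pts=[];w=[]
for v in range(140,190):
    u=np.nonzero(m[v,262:283])[0]+262
    if len(u)>2: pts.append(((u[0]+u[-1])/2,v)); w.append(len(u))
print(w,np.array(pts)[::6])
```

```text
[24, 21, 11, 11, 10, 9, 9, 8, 8, 8, 8, 7, 7, 8, 8, 8, 8, 8, 8, 9, 9, 9, 9, 9, 9, 9, 9, 9, 8, 9, 9, 9, 9, 9, 9, 9, 8, 8, 9, 9, 9, 9, 9, 9, 9, 9, 8, 8, 9, 9, 9, 9, 9, 9, 9, 9, 8, 6]
top line: x at -60 527.1095391436039 slope -0.11446650970336973 res 0.47878102309841924 tip y 8.624211722869717
[6, 6, 7, 8, 8, 7, 7, 5, 4, 4, 5, 5, 5, 5, 6, 6, 8, 8, 8, 9, 9, 10, 9, 9, 9, 7, 9, 9, 7, 10, 9, 7, 7, 8, 8, 8, 8, 9, 8, 8, 8, 7, 8, 8, 9, 10, 12, 11, 11, 8] [[277.5 140. ]
 [277.5 146. ]
 [275.  152. ]
 [271.  158. ]
 [269.  164. ]
 [269.  170. ]
 [267.5 176. ]
 [269.5 182. ]
 [272.5 188. ]]
```

View pics/top10c.png

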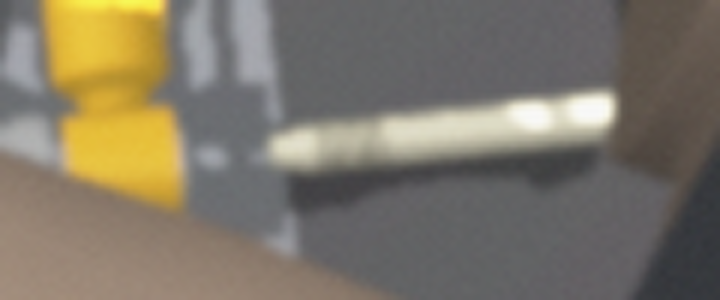

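Run:
```python
from h import *
np.set_printoptions(precision=3,suppress=True)
c=load("side10"); g=c["pixels"]
hsv=cv2.cvtColor(g,cv2.COLOR_BGR2HSV)
for v in range(152,190,4): print(v,[(tuple(hsv[v,u,1:])) for u in range(262,284)] if v in(160,176) else "")
# edges by HSV: bolt = low-sat & V well above bench 110
m=(hsv[...,2]>140)&(hsv[...,1]<90)
pts=[]
for v in range(153,182):
    u=np.nonzero(m[v,258:286])[0]+258
    if len(u)>3: pts.append(((u[0]+u[-1])/2,v,len(u)))
pts=np.array(pts); X=onz(c,pts[:,:2],136.5); print(np.c_[pts,X][::3])
k=(X[:,1]<-5)&(X[:,1]>-100);p=np.polyfit(X[k,1],X[k,0],1); print(np.polyval(p,-60),p[0])
```

```text
152 
156 
160 [(np.uint8(9), np.uint8(110)), (np.uint8(12), np.uint8(110)), (np.uint8(11), np.uint8(111)), (np.uint8(68), np.uint8(132)), (np.uint8(149), np.uint8(173)), (np.uint8(174), np.uint8(190)), (np.uint8(174), np.uint8(190)), (np.uint8(165), np.uint8(150)), (np.uint8(111), np.uint8(76)), (np.uint8(29), np.uint8(246)), (np.uint8(1), np.uint8(255)), (np.uint8(0), np.uint8(255)), (np.uint8(0), np.uint8(255)), (np.uint8(5), np.uint8(255)), (np.uint8(50), np.uint8(216)), (np.uint8(50), np.uint8(148)), (np.uint8(18), np.uint8(57)), (np.uint8(166), np.uint8(121)), (np.uint8(177), np.uint8(194)), (np.uint8(186), np.uint8(186)), (np.uint8(199), np.uint8(149)), (np.uint8(184), np.uint8(198))]
164 
168 
172 
176 [(np.uint8(9), np.uint8(111)), (np.uint8(11), np.uint8(111)), (np.uint8(9), np.uint8(110)), (np.uint8(10), np.uint8(102)), (np.uint8(108), np.uint8(134)), (np.uint8(131), np.uint8(185)), (np.uint8(60), np.uint8(232)), (np.uint8(43), np.uint8(235)), (np.uint8(49), np.uint8(228)), (np.uint8(51), np.uint8(220)), (np.uint8(51), np.uint8(209)), (np.uint8(50), np.uint8(202)), (np.uint
[... 235 characters left out ...]
int8(199)), (np.uint8(176), np.uint8(198)), (np.uint8(178), np.uint8(199))]
180 
184 
188 
[[ 275.     153.       5.     538.032 -141.852  136.5  ]
 [ 274.5    156.       6.     535.742 -125.063  136.5  ]
 [ 271.     159.       8.     541.048 -107.528  136.5  ]
 [ 273.5    162.       6.     531.329  -92.688  136.5  ]
 [ 272.5    165.       6.     530.429  -76.882  136.5  ]
 [ 272.     168.       7.     528.338  -61.629  136.5  ]
 [ 271.5    171.       6.     526.295  -46.725  136.5  ]
 [ 271.     174.       7.     524.3    -32.158  136.5  ]
 [ 271.     177.       7.     521.177  -18.099  136.5  ]
 [ 269.5    180.       6.     521.603   -3.805  136.5  ]]
527.3977684346995 -0.11795960443476977
```

Bolt against tube axis: about 5.2 mm (top) to 8.0 mm (side) too far towards −x, 43 mm too high, and nose about 0.8° down. I correct that and look again with the tip right before the eye.

```bash
python3 -m inch '[0,0.015,0.004,0,0,0.8,1,0,0.015,0.0025,0,0,0,1,0,0.008,0,0,0,0,1,0,0.004,0,0,0,0,1,0,0,0,0,0,0,1,0,0,0,0,0,0,1]'
python3 - <<'E'
from h import *
from cell import env
np.set_printoptions(precision=3,suppress=True)
c=snap("side","side11"); s=env.state();print(s["eef_pos"],s["tcp_rot"],s["ft_force"],s["opening"])
cv2.imwrite("pics/side11c.png",cv2.resize(c["pixels"][130:250,220:320],None,fx=5,fy=5,interpolation=cv2.INTER_CUBIC))
c=snap("top","top11");cv2.imwrite("pics/top11c.png",cv2.resize(c["pixels"][150:200,215:375],None,fx=5,fy=5,interpolation=cv2.INTER_CUBIC))
E
```

```text
t: 11.75
eef_pos: [544.5, -135.0, 47.2]
tcp_rot: [-1.57, 0.014, -1.458]
ft_force: [0.2, -0.1, -3.8]
opening: 0.161
[ 544.586 -134.968   47.471] [-1.57   0.014 -1.458] [ 0.517  0.242 -3.176] 0.1607652311078622
```

View pics/side11c.png

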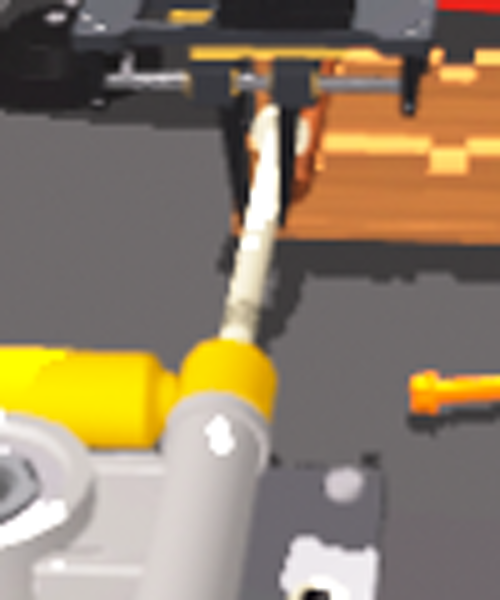

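View pics/top11c.png

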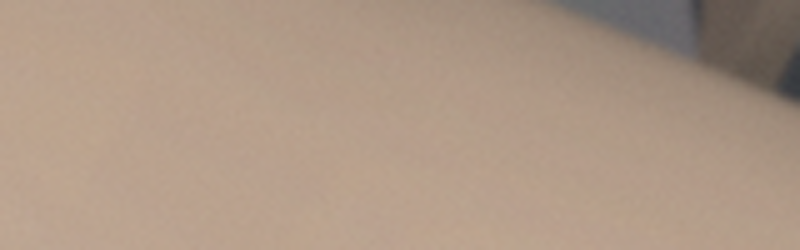

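```bash
cat >> h.py <<'E'
def sideline(tag,v0,v1,u0,u1,z,ylo,yhi,V=140):
    c=load(tag); hsv=cv2.cvtColor(c["pixels"],cv2.COLOR_BGR2HSV); m=(hsv[...,2]>V)&(hsv[...,1]<90); pts=[]
    for v in range(v0,v1):
        u=np.nonzero(m[v,u0:u1])[0]+u0
        if len(u)>3 and len(u)<11: pts.append(((u[0]+u[-1])/2,v))
    X=onz(c,pts,z); k=(X[:,1]>ylo)&(X[:,1]<yhi); p=np.polyfit(X[k,1],X[k,0],1)
    r=X[:,0]-np.polyval(p,X[:,1]); k&=abs(r)<1.5; p=np.polyfit(X[k,1],X[k,0],1); return np.polyval(p,-60),p[0],k.sum(),np.std(r[k])
E
python3 - <<'E'
from h import *
np.set_printoptions(precision=3,suppress=True)
print(sideline("side11",165,198,262,280,94,-105,0))
print(boltfit("side11",(262,165,280,197),(-110,0),-60,535,95))
P,_=cloud(load("side11")); Q=P[((P>(478,100,88))&(P<(530,225,125))).all(1)]; print(cyl(Q,21,(505,165,95),(-.11,1,0))[:2]); print(eyefit("side11")[:3])
E
```

```text
(np.float64(535.4429125719826), np.float64(-0.10524968535552659), np.int64(21), np.float64(0.47727579691098737))
(array([535.343,  97.349,  -0.102,   0.01 ]), np.float64(1.551142300109527), 140, np.float64(-109.3468783782063), np.float64(-3.4945853822921533))
(array([509.563,  93.864,  -0.113,   0.004]), np.float64(0.5717292791629411))
(array([521.555,  92.92 ]), 178, np.float64(0.5154299473384416))
```

By the side view the bolt is in line within about 0.5 mm and about 2.5 mm high. Earlier the top view put it about 2 mm too far +x. I split the difference and start it in gently, watching the force.

```bash
python3 -m inch '[0,0.0025,-0.001,0,0,0,1,0,0,0,0,0,0,1,-0.006,0,0,0,0,0,1,-0.006,0,0,0,0,0,1,-0.006,0,0,0,0,0,1,-0.006,0,0,0,0,0,1,-0.006,0,0,0,0,0,1]'
python3 w.py 540 -120 45 0.114
python3 -m inch '[-0.004,0,0,0,0,0,1,-0.004,0,0,0,0,0,1,-0.004,0,0,0,0,0,1]'
python3 w.py 540 -120 45 0.114
```

```text
t: 12.55
eef_pos: [540.1, -104.7, 45.0]
tcp_rot: [-1.57, 0.013, -1.457]
ft_force: [1.7, -31.9, -4.1]
opening: 0.16
t 12.55 p [ 540.1 -104.7   45. ] rpy [-89.97   0.76 -83.49] op 0.16 F [  1.7 -31.9  -4.1]
shift mm [15.2 -0.2 -1.9]
turn deg [-0.03 -0.02 -0.76]
t: 12.85
eef_pos: [541.7, -97.4, 46.4]
tcp_rot: [-1.564, 0.006, -1.457]
ft_force: [4.2, -29.7, -2.2]
opening: 0.157
t 12.85 p [541.7 -97.4  46.4] rpy [-89.62   0.37 -83.46] op 0.157 F [  4.2 -29.7  -2.2]
shift mm [22.3  1.2 -4.3]
turn deg [-0.38  0.01 -0.37]
```

Run:
```python
from h import *
from cell import env
np.set_printoptions(precision=3,suppress=True)
c=snap("side","side12"); s=env.state();print(s["eef_pos"],s["tcp_rot"],s["ft_force"],s["opening"])
cv2.imwrite("pics/side12c.png",cv2.resize(c["pixels"][130:250,220:320],None,fx=5,fy=5,interpolation=cv2.INTER_CUBIC))
print(sideline("side12",172,198,260,282,94,-90,20))
print(boltfit("side12",(260,172,280,199),(-90,20),-60,535,95))
print(eyefit("side12")[:3])
```

```text
[541.115 -96.342  46.287] [-1.565  0.008 -1.457] [  2.311 -25.341  -1.219] 0.15887274076655727
(np.float64(536.035874142396), np.float64(-0.1364982946884177), np.int64(21), np.float64(0.48065486450577366))
(array([534.802,  95.356,  -0.142,   0.001]), np.float64(1.9772411164697337), 123, np.float64(-89.41533474265667), np.float64(-5.086654382250685))
(array([521.702,  92.976]), 175, np.float64(0.5946459947507883))
```

View pics/side12c.png

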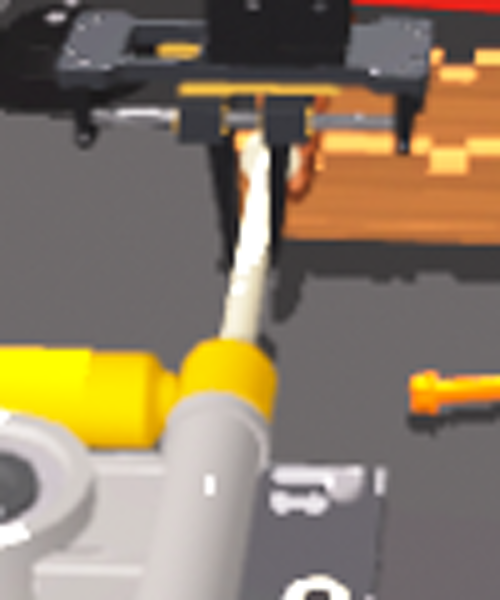

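Run:
```python
from h import *
np.set_printoptions(precision=1,suppress=True)
for tg in("side10","side11","side12"):
    c=load(tg); P,uv=cloud(c); hsv=cv2.cvtColor(c["pixels"],cv2.COLOR_BGR2HSV)
    m=(hsv[...,1]<90)&(hsv[...,2]>150); m=m[uv[:,1],uv[:,0]]
    k=m&(P[:,1]<-150)&(P[:,1]>-330)&(abs(P[:,0]-545)<40)&(P[:,2]>60)
    print(tg,k.sum(), np.percentile(P[k],[3,50,97],axis=0), uv[k].min(0),uv[k].max(0))
    h,e=np.histogram(P[k,1],np.arange(-330,-140,10)); print(h)
```

```text
side10 70 [[ 535.7 -224.8  117.5]
 [ 549.7 -212.3  131.2]
 [ 562.9 -152.9  139.2]] [272  72] [286 153]
[ 0  0  0  0  0  0  0  0  0  2 16 18  5  3  5  7  6  8]
side11 67 [[ 542.5 -235.4   74.6]
 [ 555.9 -217.8   89.2]
 [ 569.9 -153.8   97.3]] [270  89] [286 167]
[ 0  0  0  0  0  1  0  0  0  2 24 10  2  4  2  6  8  8]
side12 43 [[ 542.2 -195.6   76.6]
 [ 560.  -186.9   89.2]
 [ 569.1 -151.6   96. ]] [268 157] [278 167]
[ 0  0  0  0  0  0  0  0  0  0  0  0  0  7 22  5  5  4]
```

The force plateaued at 30 N and the head shows the bolt slipped back about 9 mm in the hand. The tip is therefore pressing on the eye face, not entering. I back out, raise into view of both cameras and measure the tip.

```bash
python3 -m inch '[0.02,0,0,0,0,0,1,0.02,0,0,0,0,0,1,0,-0.02,0,0,0,0,1,0,-0.02,0,0,0,0,1,0,-0.01,0,0,0,0,1,0,0,0,0,0,0,1,0,0,0,0,0,0,1]'
python3 - <<'E'
from h import *
from cell import env
np.set_printoptions(precision=3,suppress=True)
c=snap("side","side13"); s=env.state();print(s["eef_pos"],s["tcp_rot"],s["ft_force"],s["opening"])
cv2.imwrite("pics/side13c.png",cv2.resize(c["pixels"][110:230,220:320],None,fx=5,fy=5,interpolation=cv2.INTER_CUBIC))
c=snap("top","top13");cv2.imwrite("pics/top13c.png",cv2.resize(c["pixels"][140:210,215:375],None,fx=5,fy=5,interpolation=cv2.INTER_CUBIC))
E
```

```text
t: 13.6
eef_pos: [543.0, -133.2, 94.1]
tcp_rot: [-1.571, 0.014, -1.457]
ft_force: [-0.2, 0.1, -3.2]
opening: 0.161
[ 542.841 -133.201   93.796] [-1.572  0.014 -1.458] [ 0.154  0.726 -4.671] 0.15817034598729152
```

View pics/side13c.png

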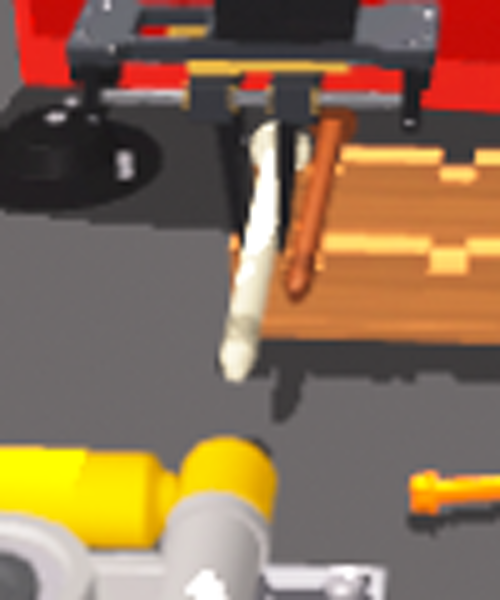

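View pics/top13c.png

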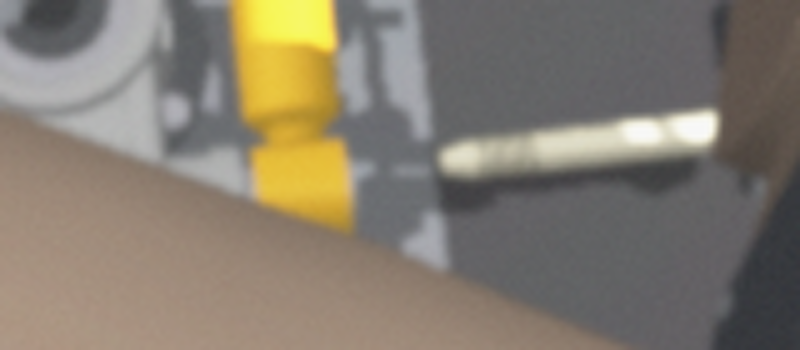

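Run:
```python
from h import *
np.set_printoptions(precision=2,suppress=True)
s,t=load("side13"),load("top13")
print("tip",tri(t,(303.2-.4,171.4),s,(267.0,184.8)))
print("side",boltfit("side13",(258,130,284,183),(-110,-5),-60,532,140), sideline("side13",150,182,260,284,141,-100,-8))
print("top",boltfit("top13",(302,155,362,180),(-110,-5),-60,532,140))
hsv=cv2.cvtColor(t["pixels"],cv2.COLOR_BGR2HSV); m=(hsv[...,1]<90)&(hsv[...,2]>120)
pts=[]
for u in range(303,357):
    v=np.nonzero(m[155:185,u])[0]+155
    if 2<len(v)<12: pts.append((u,(v[0]+v[-1])/2))
X=onz(t,pts,141.); k=(X[:,1]<-5)&(X[:,1]>-105); p=np.polyfit(X[k,1],X[k,0],1); print("topline",np.polyval(p,-60),p[0],X[:,1].max())
# eye outline in top6 & side6: centre lines by image, on plane z=95
for n in("top6","top0"):
    c=load(n); hsv=cv2.cvtColor(c["pixels"],cv2.COLOR_BGR2HSV); 
    cv2.imwrite(f"pics/{n}e.png",cv2.resize(c["pixels"][140:220,190:310],None,fx=6,fy=6,interpolation=cv2.INTER_CUBIC))
```

```text
tip (array([527.33,   1.69, 126.23]), np.float64(1.04361318168547))
side (array([533.72, 141.8 ,  -0.14,  -0.03]), np.float64(1.712075402509777), 143, np.float64(-109.5622755525243), np.float64(-6.594536092599791)) (np.float64(533.5245414632052), np.float64(-0.12047191931005095), np.int64(18), np.float64(0.6085353353799865))
top (array([531.68, 142.7 ,  -0.11,  -0.02]), np.float64(1.9648714985065094), 339, np.float64(-109.33953720894274), np.float64(-6.288145122122184))
topline 532.5026654786765 -0.12253177898632871 2.6637105787025632
```

View pics/top6e.png

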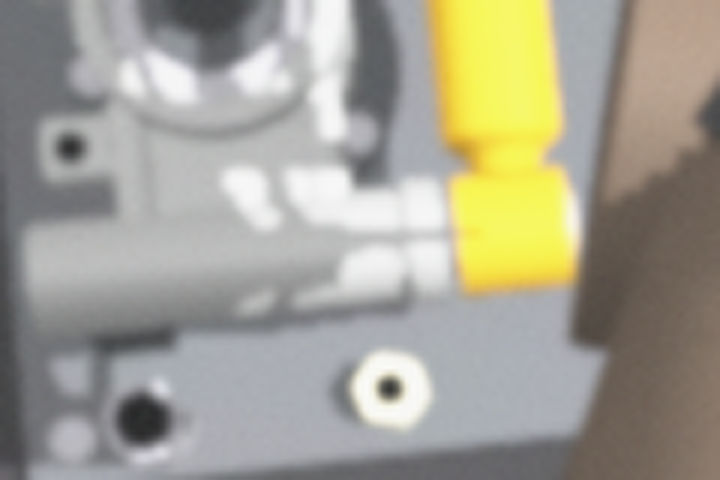

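Run:
```python
from h import *
np.set_printoptions(precision=1,suppress=True)
s,t=load("side13"),load("top13")
for v in(181,183,185,187): 
    print(v,[onz(s,[(267,v)],z)[0] for z in(126,132,136,140)])
for z in (126,132,136,140): print(z,onz(t,[(302.8,171.4)],z)[0])
for nm,c,b in(("s",s,(258,120,284,190)),("t",t,(300,155,362,182))):
    m=np.zeros(c["depth"].shape,bool);hsv=cv2.cvtColor(c["pixels"],cv2.COLOR_BGR2HSV); m[b[1]:b[3],b[0]:b[2]]=((hsv[...,1]<75)&(hsv[...,2]>125))[b[1]:b[3],b[0]:b[2]]
    P,uv=cloud(c,m); P=P[(abs(P[:,0]-535)<40)&(P[:,2]>100)]
    for y in range(-110,20,10):
        k=(P[:,1]>=y)&(P[:,1]<y+10)
        if k.sum()>2: print(nm,y,k.sum(),"topz",np.percentile(P[k,2],90),"minz",P[k,2].min(),"x",P[k,0].min(),P[k,0].max())
```

```text
181 [array([530.8, -15.8, 126. ]), array([528.3,  -5.8, 132. ]), array([526.6,   0.8, 136. ]), array([524.9,   7.4, 140. ])]
183 [array([528.7,  -6.7, 126. ]), array([526.2,   3.2, 132. ]), array([524.5,   9.7, 136. ]), array([522.8,  16.3, 140. ])]
185 [array([526.7,   2.3, 126. ]), array([524.2,  12. , 132. ]), array([522.5,  18.5, 136. ]), array([520.8,  25. , 140. ])]
187 [array([524.6,  11.1, 126. ]), array([522.2,  20.8, 132. ]), array([520.5,  27.2, 136. ]), array([518.9,  33.6, 140. ])]
126 [527.9   1.7 126. ]
132 [526.7   2.3 132. ]
136 [525.8   2.6 136. ]
140 [525.   3. 140.]
s -110 23 topz 221.11032669485803 minz 132.85035215604924 x 529.1967965509771 548.3601858137631
s -100 13 topz 138.35552605985504 minz 131.99967092075502 x 533.3904276377231 546.804029121159
s -90 11 topz 136.62718939392383 minz 130.633494866519 x 531.7217269634365 544.1340344762859
s -80 13 topz 136.48809904630215 minz 132.77520905997824 x 531.00095971989 544.3292612498528
s -70 14 topz 137.46799547754273 minz 129.1432625306403 x 529.2866092939903 544.6524587957606
s -60 11 topz 136.64812137328735 min
[... 1052 characters left out ...]
6748651 x 525.8279076804133 541.2917723676319
t -60 35 topz 136.6862945359203 minz 131.65846838873864 x 525.4183589775789 538.7002662786034
t -50 35 topz 137.82940820544266 minz 129.9699899865495 x 523.4326716845425 539.2746535250421
t -40 30 topz 137.62448300662044 minz 128.5406225321568 x 522.9590911050059 537.2342450824942
t -30 31 topz 137.5328247634454 minz 130.22117486565202 x 522.6220859003378 536.8490208073919
t -20 33 topz 136.3967837648308 minz 129.78572468876172 x 520.8775275101794 534.6165003438296
t -10 27 topz 135.7746649585617 minz 128.3411744709787 x 520.8967028835289 531.8374672574934
t 0 3 topz 131.74517920527222 minz 127.09319357196976 x 524.2037515778113 527.5546940326187
```

The cylinder fit had locked onto the wrong side of the surface. The bolt's upper surface is at z≈137, so its axis is about 129, roughly 13 mm lower than I assumed: it was picked up while the fingers were still closing. The tip had pressed on the lower part of the eye face. I refit properly.

```bash
python3 - <<'E'
from h import *
np.set_printoptions(precision=3,suppress=True)
print("side",boltfit("side13",(258,130,284,183),(-105,-8),-60,532,128), sideline("side13",150,182,260,284,129,-100,-8))
print("top",boltfit("top13",(302,155,362,180),(-105,-8),-60,532,128))
t=load("top13");hsv=cv2.cvtColor(t["pixels"],cv2.COLOR_BGR2HSV); m=(hsv[...,1]<90)&(hsv[...,2]>120)
pts=[]
for u in range(303,357):
    v=np.nonzero(m[155:185,u])[0]+155
    if 2<len(v)<12: pts.append((u,(v[0]+v[-1])/2))
X=onz(t,pts,129.); k=(X[:,1]<-8)&(X[:,1]>-105); p=np.polyfit(X[k,1],X[k,0],1); print("topline",np.polyval(p,-60),p[0],X[:,1].max())
print("side10 again",boltfit("side10",(262,135,282,185),(-110,-5),-60,530,122),"top10",boltfit("top10",(298,160,362,182),(-110,-5),-60,530,122))
E
python3 w.py 540 -130 60 0.114
```

```text
side (array([536.472, 128.379,  -0.119,  -0.022]), np.float64(0.68267764341633), 135, np.float64(-104.96579678981843), np.float64(-8.246790167158245)) (np.float64(536.2171968250166), np.float64(-0.12014418045332231), np.int64(18), np.float64(0.5364616195938899))
top (array([532.719, 128.943,  -0.111,  -0.02 ]), np.float64(0.6990888983381032), 317, np.float64(-104.87201446709116), np.float64(-8.361190884800932))
topline 534.8379836972952 -0.1245722176569994 1.607718739167666
side10 again (array([530.802, 123.019,  -0.116,  -0.014]), np.float64(0.5160287768780529), 138, np.float64(-109.06463414846108), np.float64(-5.510295318896149)) top10 (array([527.093, 124.311,  -0.114,  -0.011]), np.float64(0.8179392366987916), 340, np.float64(-109.78468935386161), np.float64(-5.224645080448785))
t 13.7 p [ 542.8 -133.2   93.7] rpy [-90.07   0.83 -83.51] op 0.16 F [-0.3  0.1 -3.4]
shift mm [-3.  33.7 -2.4]
turn deg [ 0.07 -0.04 -0.83]
```

With a proper start, both views agree: bolt 0.3 to 1.4 mm too far +x, nose about 1.3° down, and 34–36 mm above where it should be. Correct and insert.

```bash
python3 -m inch '[0,0.015,-0.001,0,0,1.3,1,0,0.015,0,0,0,0,1,0,0.006,0,0,0,0,1,0,0,0,0,0,0,1,0,0,0,0,0,0,1]'
python3 - <<'E'
from h import *
from cell import env
np.set_printoptions(precision=3,suppress=True)
c=snap("side","side14"); s=env.state();print(s["eef_pos"],s["tcp_rot"],s["ft_force"],s["opening"])
cv2.imwrite("pics/side14c.png",cv2.resize(c["pixels"][130:250,220:320],None,fx=5,fy=5,interpolation=cv2.INTER_CUBIC))
print(boltfit("side14",(258,145,284,198),(-105,-8),-60,535,92), eyefit("side14")[:3])
E
```

```text
t: 14.2
eef_pos: [542.2, -132.7, 58.7]
tcp_rot: [-1.571, 0.037, -1.458]
ft_force: [-0.4, -0.5, -4.1]
opening: 0.161
[ 542.385 -132.734   58.929] [-1.57   0.036 -1.458] [-0.217  0.033 -3.736] 0.16066375901204583
(array([535.766,  94.518,  -0.123,   0.007]), np.float64(0.5156323037826471), 133, np.float64(-103.2395467960528), np.float64(-8.092427928805128)) (array([521.599,  93.008]), 176, np.float64(0.5748834024766154))
```

View pics/side14c.png

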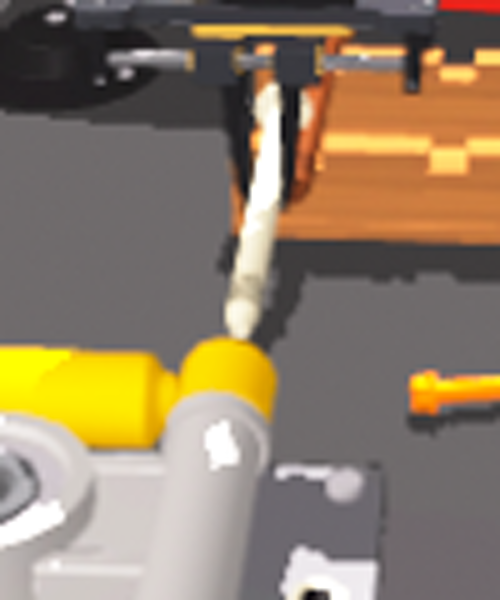

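```bash
python3 -m inch '[-0.01,0.0012,0,0,0,0,1,-0.01,0,0,0,0,0,1,-0.01,0,0,0,0,0,1,-0.006,0,0,0,0,0,1,-0.006,0,0,0,0,0,1,-0.006,0,0,0,0,0,1]'
python3 w.py 540 -120 45 0.114
python3 -m inch '[-0.006,0,0,0,0,0,1,-0.006,0,0,0,0,0,1,-0.006,0,0,0,0,0,1]'
python3 w.py 540 -120 45 0.114
```

```text
t: 14.85
eef_pos: [536.7, -84.5, 59.2]
tcp_rot: [-1.571, 0.036, -1.458]
ft_force: [-0.5, -0.4, -3.8]
opening: 0.16
t 14.85 p [536.7 -84.5  59.2] rpy [-89.99   2.09 -83.51] op 0.16 F [-0.5 -0.4 -3.8]
shift mm [36.2 12.9 -0.8]
turn deg [-0.01 -0.04 -2.09]
t: 15.15
eef_pos: [534.6, -66.8, 59.7]
tcp_rot: [-1.571, 0.036, -1.458]
ft_force: [0.4, -1.0, -3.9]
opening: 0.16
t 15.15 p [534.6 -66.8  59.7] rpy [-90.     2.09 -83.53] op 0.16 F [ 0.4 -1.  -3.9]
shift mm [54.  12.8 -0.6]
turn deg [ 0.   -0.06 -2.09]
```

The tip is about 30 mm in, with no contact force. Because the tool is pitched 2°, pure tool-x motion climbs slightly, so I compensate and continue to half-way.

```bash
python3 -m inch '[-0.006,0.001,0,0,0,0,1,-0.006,0.001,0,0,0,0,1,-0.006,0.0004,0,0,0,0,1,-0.006,0.0002,0,0,0,0,1,-0.006,0.0002,0,0,0,0,1]'
python3 w.py 523 22.4 58 0.114
python3 -m inch '[-0.007,0.0003,0,0,0,0,1,-0.007,0.0003,0,0,0,0,1,-0.007,0.0002,0,0,0,0,1]'
python3 w.py 523 22.4 58 0.114
```

```text
t: 15.65
eef_pos: [531.2, -36.8, 58.1]
tcp_rot: [-1.571, 0.037, -1.458]
ft_force: [0.3, 0.0, -4.1]
opening: 0.162
t 15.65 p [531.2 -36.8  58.1] rpy [-90.     2.1  -83.52] op 0.162 F [ 0.3  0.  -4.1]
shift mm [-59.7   2.3  -1.5]
turn deg [-0.   -0.05 -2.1 ]
t: 15.95
eef_pos: [528.8, -15.8, 58.1]
tcp_rot: [-1.571, 0.037, -1.458]
ft_force: [0.6, 0.3, -2.5]
opening: 0.159
t 15.95 p [528.8 -15.8  58.1] rpy [-90.     2.1  -83.52] op 0.159 F [ 0.6  0.3 -2.5]
shift mm [-38.5   1.5  -1.5]
turn deg [-0.   -0.05 -2.1 ]
```

```bash
python3 -m inch '[-0.007,0.0003,0,0,0,0,1,-0.007,0.0003,0,0,0,0,1,-0.007,0.0002,0,0,0,0,1]'
python3 -m inch '[-0.007,0.0003,0,0,0,0,1,-0.005,0.0002,0,0,0,0,1,-0.003,0.0001,0,0,0,0,1,0,0,0,0,0,0,1]'
python3 w.py 523 22.4 58 0.114
python3 - <<'E'
from h import *
c=snap("side","side15"); 
cv2.imwrite("pics/side15c.png",cv2.resize(c["pixels"][130:270,200:320],None,fx=4,fy=4,interpolation=cv2.INTER_CUBIC))
print(boltfit("side15",(258,150,284,198),(-80,15),-30,530,94), eyefit("side15")[:3])
snap("top","top15")
E
```

```text
t: 16.25
eef_pos: [526.5, 5.1, 58.0]
tcp_rot: [-1.571, 0.037, -1.458]
ft_force: [-0.9, 0.1, -4.2]
opening: 0.159
t: 16.65
eef_pos: [524.8, 19.8, 58.0]
tcp_rot: [-1.571, 0.037, -1.457]
ft_force: [0.9, 0.3, -4.7]
opening: 0.162
t 16.65 p [524.8  19.8  58. ] rpy [-90.     2.09 -83.5 ] op 0.162 F [ 0.9  0.3 -4.7]
shift mm [-2.8  0.1 -1.5]
turn deg [ 0.   -0.03 -2.09]
(array([ 5.32622254e+02,  9.35087011e+01, -1.34299648e-01,  8.00752415e-03]), np.float64(1.0841501266784928), 89, np.float64(-79.73053046690954), np.float64(13.89825972456381)) (array([521.84236904,  92.92373495]), 177, np.float64(0.5430385847847141))
```

View pics/side15c.png

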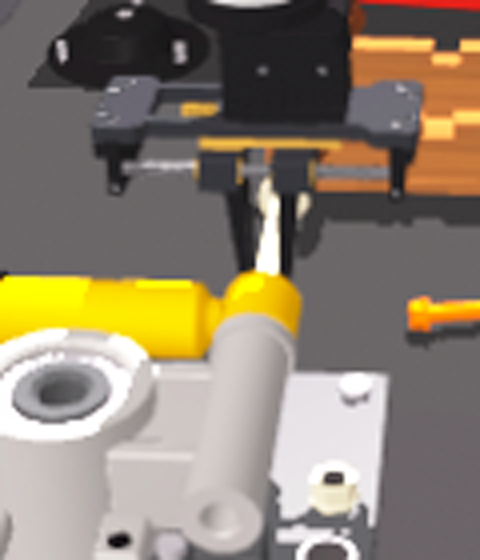

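View pics/top15.png

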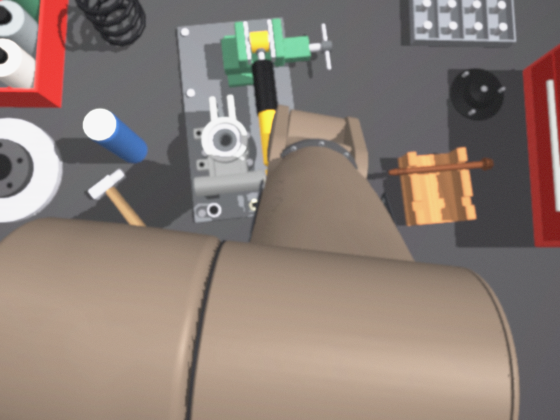

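Half-way: tip about 69 mm inside the mouth, no force. Let go, level the tool, and go back towards the head, gripping deeper this time.

```bash
python3 -m inch '[0,0,0,0,0,0,-0.3,0,0,0,0,0,0,-0.3,0,0,0,0,0,0,-0.3,0,0,0,0,0,0,-0.3,0,0,0,0,0,0,-0.3]'
python3 -m inch '[0.02,0.003,0,0,0,-2.1,-0.3,0.02,0.003,0,0,0,0,-0.3,0.02,0.004,0,0,0,0,-0.3,0.016,0.002,0,0,0,0,-0.3,0,0,0,0,0,0,-0.3,0,0,0,0,0,0,-0.3]'
python3 w.py 531.4 -54.2 46 0.114
python3 - <<'E'
from h import *
c=snap("side","side16"); 
cv2.imwrite("pics/side16c.png",cv2.resize(c["pixels"][110:250,210:330],None,fx=4,fy=4,interpolation=cv2.INTER_CUBIC))
P,uv=cloud(c); hsv=cv2.cvtColor(c["pixels"],cv2.COLOR_BGR2HSV); m=((hsv[...,1]<75)&(hsv[...,2]>125))[uv[:,1],uv[:,0]]
k=m&(abs(P[:,0]+.114*(P[:,1]-165)-509.6)<20)&(P[:,2]>60)&(P[:,1]<35)&(P[:,1]>-130); Q=P[k]
for y in range(-130,40,10):
    j=(Q[:,1]>=y)&(Q[:,1]<y+10)
    if j.sum()>2: print(y,j.sum(),"top z",np.percentile(Q[j,2],90).round(1),"x",Q[j,0].mean().round(1))
E
```

```text
t: 17.25
eef_pos: [524.9, 19.3, 58.1]
tcp_rot: [-1.571, 0.037, -1.458]
ft_force: [-0.6, -0.6, 1.4]
opening: 0.523
t: 17.85
eef_pos: [533.3, -56.0, 45.2]
tcp_rot: [-1.571, 0.0, -1.459]
ft_force: [-0.4, 0.7, 0.3]
opening: 0.65
t 17.85 p [533.3 -56.   45.2] rpy [-9.001e+01  1.000e-02 -8.357e+01] op 0.65 F [-0.4  0.7  0.3]
shift mm [-2.  -0.8 -1.7]
turn deg [ 0.01 -0.11 -0.01]
-90 12 top z 98.7 x 535.6
-80 70 top z 99.3 x 538.1
-70 10 top z 94.5 x 536.9
-60 16 top z 95.1 x 534.5
-50 12 top z 95.4 x 533.1
-40 46 top z 273.8 x 529.0
-30 115 top z 286.5 x 530.9
-20 62 top z 290.5 x 532.0
-10 13 top z 97.4 x 528.5
0 21 top z 450.1 x 526.9
10 4 top z 458.8 x 519.3
```

View pics/side16c.png

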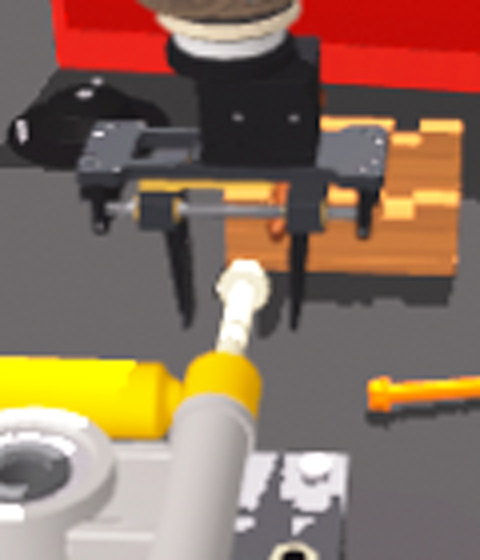

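The bolt sags as foretold: the axis drops about 2.3° towards the head, about 6.5 mm low at the new grip. Fingers straddle it just before the flange (crop head at (243,285)). I grip with a matching tilt, wait until fully shut, then lift level.

```bash
python3 -m inch '[0,0.005,-0.001,0,0,2.3,-0.3,0,0,0,0,0,0,1,0,0,0,0,0,0,1,0,0,0,0,0,0,1,0,0,0,0,0,0,1,0,0,0,0,0,0,1,0,0,0,0,0,0,1,0,0,0,0,0,0,1,0,0,0,0,0,0,1]'
python3 w.py 533 -56 40
python3 -m inch '[0,-0.002,0,0,0,-0.8,1,0,-0.002,0,0,0,-0.8,1,0,-0.0025,0,0,0,-0.7,1,0,0,0,0,0,0,1,0,0,0,0,0,0,1]'
python3 - <<'E'
from h import *
from cell import env
s=env.state();print(s["eef_pos"],s["tcp_rot"],s["ft_force"],s["moment"],s["opening"])
c=snap("side","side17"); 
cv2.imwrite("pics/side17c.png",cv2.resize(c["pixels"][110:250,210:330],None,fx=4,fy=4,interpolation=cv2.INTER_CUBIC))
P,uv=cloud(c); hsv=cv2.cvtColor(c["pixels"],cv2.COLOR_BGR2HSV); m=((hsv[...,1]<75)&(hsv[...,2]>125))[uv[:,1],uv[:,0]]
k=m&(abs(P[:,0]+.114*(P[:,1]-165)-509.6)<20)&(P[:,2]>60)&(P[:,1]<35)&(P[:,1]>-130)&(P[:,2]<130); Q=P[k]
for y in range(-130,40,10):
    j=(Q[:,1]>=y)&(Q[:,1]<y+10)
    if j.sum()>2: print(y,j.sum(),"top z",np.percentile(Q[j,2],90).round(1),"x",Q[j,0].mean().round(1))
E
```

```text
t: 18.8
eef_pos: [532.5, -56.0, 40.3]
tcp_rot: [-1.571, 0.04, -1.458]
ft_force: [0.4, 1.1, 0.1]
opening: 0.158
t 18.8 p [532.5 -56.   40.3] rpy [-90.     2.3  -83.53] op 0.158 F [0.4 1.1 0.1]
shift mm [0.  0.3 0.5]
t: 19.3
eef_pos: [532.4, -56.0, 46.8]
tcp_rot: [-1.571, 0.0, -1.457]
ft_force: [-0.6, -0.0, -3.4]
opening: 0.161
[532.36285986 -55.99223006  46.77044564] [-1.57084371e+00  5.84246758e-05 -1.45740336e+00] [-0.57007552 -0.03811878 -3.3953463 ] [ 0.08002179 -0.12413111 -0.06477386] 0.16061473842583474
-90 4 top z 107.2 x 540.6
-80 22 top z 108.5 x 538.0
-70 11 top z 101.4 x 535.7
-60 13 top z 102.0 x 533.4
-50 25 top z 125.6 x 528.8
-40 15 top z 101.6 x 531.1
-30 15 top z 101.5 x 529.4
-20 14 top z 100.3 x 529.1
-10 16 top z 102.0 x 526.6
0 14 top z 100.6 x 526.4
10 7 top z 102.2 x 526.9
```

View pics/side17c.png

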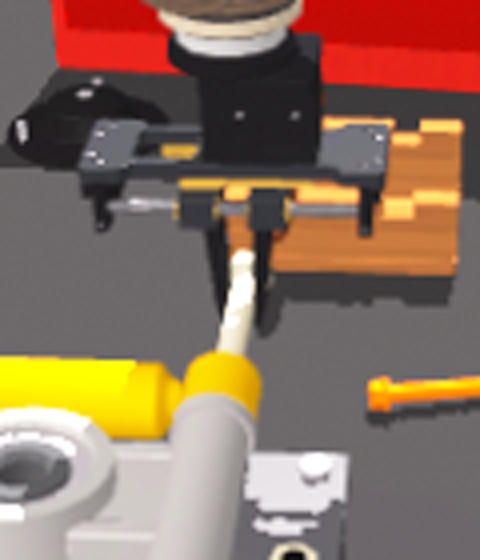

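Level now: top surface steady at about 101.5, which gives an axis of 93.5 against the tube's 93.9 in this view. Push.

```bash
python3 -m inch '[-0.006,0,0,0,0,0,1,-0.008,0,0,0,0,0,1,-0.008,0,0,0,0,0,1]'
python3 -m inch '[-0.008,0,0,0,0,0,1,-0.008,0,0,0,0,0,1,-0.008,0,0,0,0,0,1]'
```

```text
t: 19.65
eef_pos: [529.7, -33.7, 46.7]
tcp_rot: [-1.571, 0.0, -1.458]
ft_force: [0.5, -1.2, -2.8]
opening: 0.156
t: 19.95
eef_pos: [527.1, -9.7, 46.7]
tcp_rot: [-1.571, -0.0, -1.457]
ft_force: [0.9, -1.1, -1.7]
opening: 0.16
```

```bash
python3 -m inch '[-0.008,0,0,0,0,0,1,-0.008,0,0,0,0,0,1,-0.008,0,0,0,0,0,1,-0.006,0,0,0,0,0,1,0,0,0,0,0,0,1]'
python3 - <<'E'
from h import *
from cell import env
s=env.state();print(s["eef_pos"],s["ft_force"],s["opening"])
c=snap("side","side18"); 
cv2.imwrite("pics/side18c.png",cv2.resize(c["pixels"][130:280,210:330],None,fx=4,fy=4,interpolation=cv2.INTER_CUBIC))
print(eyefit("side18")[:3])
E
```

```text
t: 20.45
eef_pos: [523.7, 20.1, 46.7]
tcp_rot: [-1.571, 0.0, -1.457]
ft_force: [0.2, 0.3, -3.7]
opening: 0.16
[523.70129444  20.09685327  46.72443009] [ 0.17858595  0.25593632 -3.68701302] 0.160436379794805
(array([521.6343297,  92.596734 ]), 173, np.float64(0.6056513497536464))
```

View pics/side18c.png

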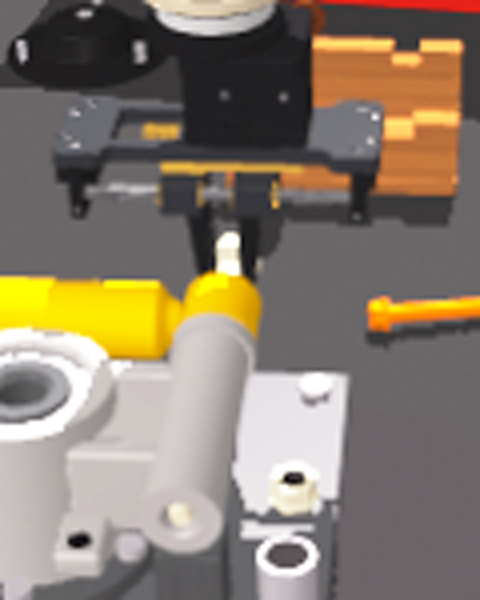

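The tip now shows at the tube's far end, crop (180,513). About 31 mm remain, and the fingers are nearly at the eye. I let go, back off behind the head, close, and push the head home.

```bash
python3 -m inch '[0,0,0,0,0,0,-0.3,0,0,0,0,0,0,-0.3,0,0,0,0,0,0,-0.3,0,0,0,0,0,0,-0.3,0,0,0,0,0,0,-0.3,0.02,0,0,0,0,0,-0.3,0.03,0,0,0,0,0,-0.3,0.015,0,0,0,0,0,0,0,0,0,0,0,0,1]'
python3 -m inch '[0,0,0,0,0,0,1,0,0,0,0,0,0,1,0,0,0,0,0,0,1,0,0,0,0,0,0,1,0,0,0,0,0,0,1,0,0,0,0,0,0,1,0,0,0,0,0,0,1]'
python3 w.py 529.5 -40 46.7
python3 - <<'E'
from h import *
c=snap("side","side19"); 
cv2.imwrite("pics/side19c.png",cv2.resize(c["pixels"][110:260,210:330],None,fx=4,fy=4,interpolation=cv2.INTER_CUBIC))
E
```

```text
t: 21.4
eef_pos: [531.4, -46.8, 46.7]
tcp_rot: [-1.571, -0.0, -1.46]
ft_force: [-0.8, 0.0, -1.1]
opening: 0.535
t: 22.1
eef_pos: [531.2, -45.2, 46.7]
tcp_rot: [-1.571, -0.0, -1.458]
ft_force: [-0.5, -1.2, 0.1]
opening: 0.013
t 22.1 p [531.2 -45.2  46.7] rpy [-90.    -0.   -83.52] op 0.013 F [-0.5 -1.2  0.1]
shift mm [-5.4  0.  -1.1]
```

View pics/side19c.png

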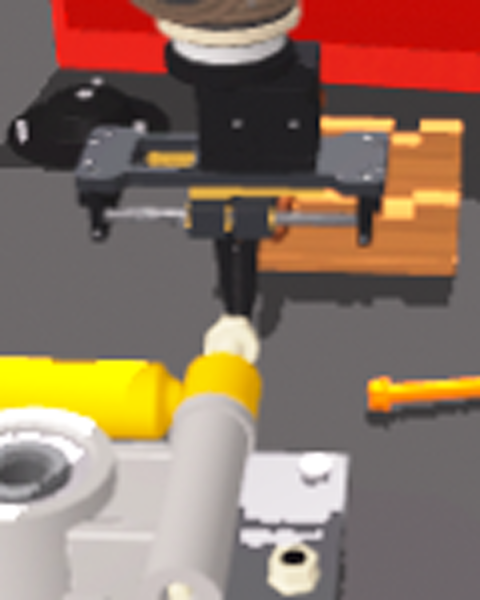

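Closed fingers are in line behind the head at crop (232,340). Push in short bites.

```bash
python3 -m inch '[-0.01,0,0,0,0,0,1,-0.008,0,0,0,0,0,1,-0.006,0,0,0,0,0,1,-0.006,0,0,0,0,0,1,-0.006,0,0,0,0,0,1]'
python3 -m inch '[-0.006,0,0,0,0,0,1,-0.004,0,0,0,0,0,1,-0.003,0,0,0,0,0,1]'
```

```text
t: 22.65
eef_pos: [527.2, -9.1, 46.8]
tcp_rot: [-1.57, -0.0, -1.457]
ft_force: [0.5, -3.2, 0.8]
opening: 0.003
t: 22.95
eef_pos: [525.7, 3.7, 46.8]
tcp_rot: [-1.571, -0.0, -1.458]
ft_force: [0.9, -2.9, 1.0]
opening: 0.004
```

```bash
python3 -m inch '[-0.002,0,0,0,0,0,1,-0.001,0,0,0,0,0,1]'
python3 -m inch '[-0.001,0,0,0,0,0,1,-0.001,0,0,0,0,0,1]'
```

```text
t: 23.15
eef_pos: [525.4, 6.4, 46.8]
tcp_rot: [-1.571, -0.0, -1.458]
ft_force: [1.0, -3.9, 2.9]
opening: 0.004
t: 23.35
eef_pos: [525.2, 8.3, 46.8]
tcp_rot: [-1.571, -0.0, -1.458]
ft_force: [-0.1, -4.4, 2.3]
opening: 0.005
```

```bash
python3 -m inch '[-0.001,0,0,0,0,0,1,-0.001,0,0,0,0,0,1]'
python3 -m inch '[-0.001,0,0,0,0,0,1,-0.001,0,0,0,0,0,1]'
```

```text
t: 23.55
eef_pos: [524.9, 10.3, 46.8]
tcp_rot: [-1.571, -0.0, -1.458]
ft_force: [0.8, -4.4, 2.2]
opening: 0.007
t: 23.75
eef_pos: [525.0, 10.7, 46.9]
tcp_rot: [-1.57, -0.003, -1.457]
ft_force: [0.4, -25.9, 1.1]
opening: 0.002
```

The force jumped to 26 N at about the expected depth, so the head is seated. Back off and look.

```bash
python3 -m inch '[0,0,0,0,0,0,1,0,0,0,0,0,0,1]'; python3 -m inch '[0.01,0,0,0,0,0,1,0.03,0,0,0,0,0,1,0.04,0,0,0,0,0,1,0.04,-0.03,0,0,0,0,1,0.04,-0.04,0,0,0,0,0,0.04,-0.04,-0.02,0,0,0,-1,0.04,-0.04,-0.02,0,0,0,-1,0.04,0,-0.02,0,0,0,-1,0,0,0,0,0,0,-1,0,0,0,0,0,0,-1]'
python3 - <<'E'
from h import *
for n in("side","top"): 
    c=snap(n,n+"20"); x,y=(200,130) if n=="side" else (180,120)
    cv2.imwrite(f"pics/{n}20c.png",cv2.resize(c["pixels"][y:y+150,x:x+140],None,fx=4,fy=4,interpolation=cv2.INTER_CUBIC))
    cv2.imwrite(f"pics/{n}20.png",c["pixels"])
    try: print(n,eyefit(n+"20")[:3])
    except Exception: print("x")
E
```

```text
t: 23.95
eef_pos: [524.9, 10.6, 46.8]
tcp_rot: [-1.571, -0.002, -1.457]
ft_force: [0.6, -18.4, 2.0]
opening: 0.008
t: 24.95
eef_pos: [500.6, -254.3, 178.4]
tcp_rot: [-1.571, 0.001, -1.46]
ft_force: [-0.4, -0.3, 1.1]
opening: 0.452
side (array([521.66903956,  92.5582022 ]), 171, np.float64(0.5124620775210609))
top (array([518.16215544,  93.80661761]), 302, np.float64(0.7898009276344293))
```

View pics/side20c.png

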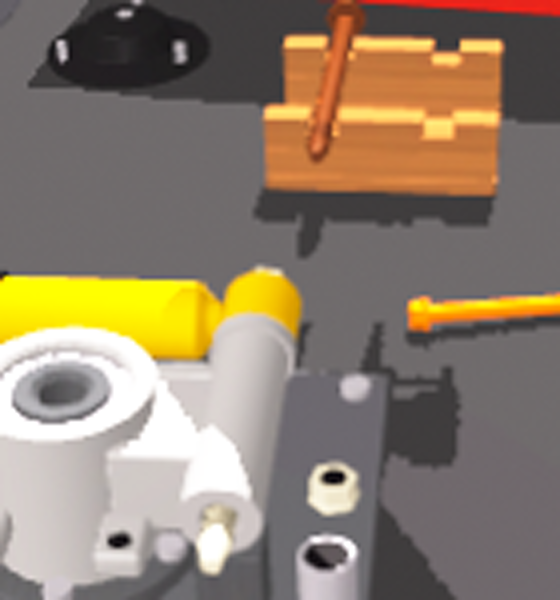

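View pics/top20c.png

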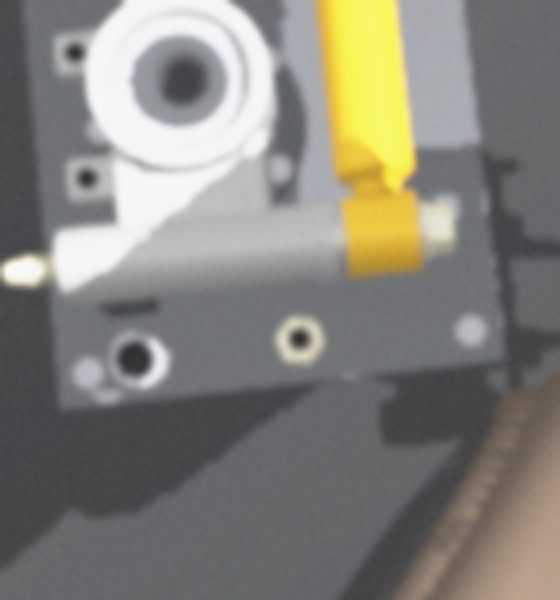

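View pics/top20.png

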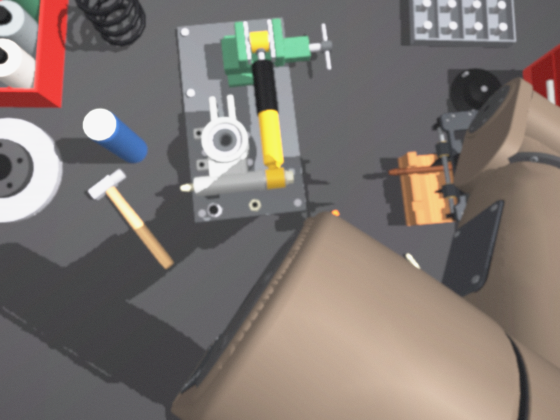

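Run:
```python
from h import *
np.set_printoptions(precision=1,suppress=True)
t=load("top20"); s=load("side20")
cv2.imwrite("pics/h20.png",cv2.resize(t["pixels"][160:200,255:305],None,fx=14,fy=14,interpolation=cv2.INTER_CUBIC))
cv2.imwrite("pics/hs20.png",cv2.resize(s["pixels"][185:225,235:290],None,fx=13,fy=13,interpolation=cv2.INTER_CUBIC))
m=cv2.cvtColor(t["pixels"],cv2.COLOR_BGR2HSV)
row=[tuple(int(q) for q in m[178,u]) for u in range(280,298)]; print(row)
row=[tuple(int(q) for q in m[187,u]) for u in range(176,196)]; print(row)
print("tip",onz(t,[(180.3,187)],95),"tube end",onz(t,[(193.5,186)],95),"headend",onz(t,[(293.7,177)],95),"eye face",onz(t,[(285,178)],110))
P,_=cloud(t); k=(abs(P[:,0]-(516-.114*(P[:,1]-86)))<14)&(P[:,2]>80)&(P[:,2]<125)
for y in list(range(10,60,4))+list(range(225,280,5)):
    j=k&(P[:,1]>=y)&(P[:,1]<y+4)
    if j.sum(): print(y,j.sum(),np.percentile(P[j,2],90))
```

```text
[(24, 185, 233), (24, 183, 233), (24, 181, 232), (23, 164, 230), (21, 121, 222), (20, 65, 211), (21, 34, 210), (26, 28, 217), (27, 24, 223), (26, 22, 227), (25, 21, 228), (27, 23, 225), (26, 29, 213), (28, 19, 177), (50, 6, 136), (102, 11, 119), (110, 13, 119), (102, 11, 117)]
[(135, 7, 74), (135, 7, 75), (150, 7, 77), (23, 20, 114), (23, 30, 189), (28, 16, 240), (30, 4, 247), (30, 2, 247), (30, 1, 247), (30, 1, 247), (30, 1, 247), (30, 2, 247), (30, 4, 247), (30, 9, 245), (25, 20, 237), (26, 34, 210), (26, 31, 192), (24, 20, 207), (30, 4, 230), (30, 1, 243)]
tip [[497.3 268.2  95. ]] tube end [[499.7 239.5  95. ]] headend [[521.5  19.3  95. ]] eye face [[516.3  39.2 110. ]]
18 6 106.067236124944
22 24 106.18943783175143
26 15 106.17024856157416
30 19 106.62040992838648
34 24 109.69810392552743
38 22 115.2884591062838
42 25 116.38209855928069
46 14 116.84131398413241
50 26 117.13163203784785
54 24 116.7219196041596
58 25 116.74532022444694
225 25 117.52630515450058
230 25 116.33449294366002
235 9 112.52357086215564
240 14 101.71454409871157
245 15 102.55349952522923
250 14 102.05568570184836
255 10 101.76313182747441
260 7 99.99155126776823
265 3 100.994563571522
```

View pics/h20.png

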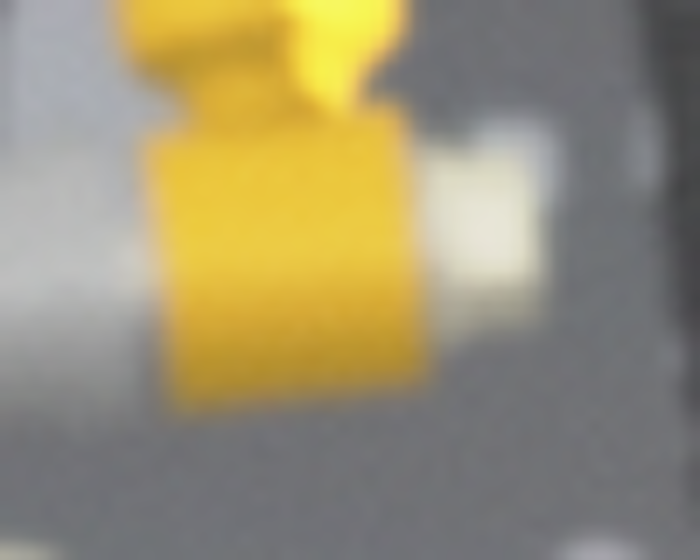

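View pics/hs20.png

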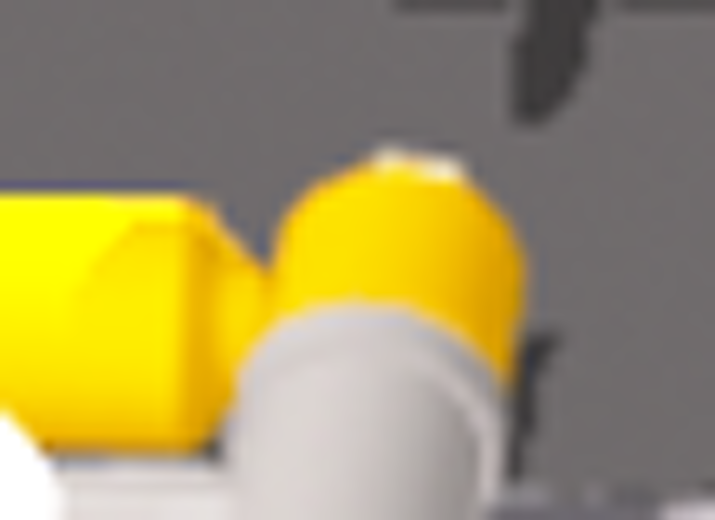

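The picture shows the head flush on the eye, with no gap wider than about a pixel (2 mm). The tip protrudes to y≈268 against 267 expected. Time is ample, so I give one firmer push to confirm it is seated rather than binding.

```bash
python3 -m inch '[-0.04,0,0.02,0,0,0,1,-0.04,0.04,0.02,0,0,0,1,-0.04,0.04,0.02,0,0,0,1,-0.02,0.04,0,0,0,0,1,0,0.03,0,0,0,0,1,0,0,0,0,0,0,1,0,0,0,0,0,0,1,0,0,0,0,0,0,1]'
python3 w.py 525 8 46.8
```

```text
t: 25.85
eef_pos: [540.8, -122.4, 43.6]
tcp_rot: [-1.569, -0.001, -1.458]
ft_force: [-0.3, -0.3, -0.4]
opening: 0.017
t 25.85 p [ 540.8 -122.4   43.6] rpy [-8.989e+01 -6.000e-02 -8.351e+01] op 0.017 F [-0.3 -0.3 -0.4]
shift mm [-131.3   -3.3   -1. ]
```

```bash
python3 -m inch '[-0.04,-0.002,0,0,0,0,1,-0.04,0,0,0,0,0,1,-0.03,0,0,0,0,0,1,-0.012,0,0,0,0,0,1,-0.005,0,0,0,0,0,1,0,0,0,0,0,0,1]'
python3 -m inch '[-0.002,0,0,0,0,0,1,-0.002,0,0,0,0,0,1]'
```

```text
t: 26.45
eef_pos: [526.2, 3.7, 44.8]
tcp_rot: [-1.569, -0.0, -1.457]
ft_force: [-0.1, 0.2, -0.1]
opening: 0.005
t: 26.65
eef_pos: [525.4, 7.1, 44.2]
tcp_rot: [-1.571, -0.0, -1.459]
ft_force: [-0.9, 0.3, 0.0]
opening: 0.0
```

```bash
python3 -m inch '[-0.002,0,0,0,0,0,1,-0.002,0,0,0,0,0,1]'
python3 -m inch '[-0.001,0,0,0,0,0,1,-0.001,0,0,0,0,0,1]'
```

```text
t: 26.85
eef_pos: [524.9, 10.7, 44.0]
tcp_rot: [-1.571, -0.002, -1.457]
ft_force: [-0.8, -26.2, -0.3]
opening: 0.002
t: 27.05
eef_pos: [525.0, 10.7, 44.1]
tcp_rot: [-1.571, -0.004, -1.456]
ft_force: [-1.3, -36.3, -0.5]
opening: 0.004
```

It stops at the same place, and 36 N doesn't move it, so it is seated. Withdraw, open, last look, hand in.

```bash
python3 -m inch '[0.01,0,0,0,0,0,1,0.03,0,0,0,0,0,1,0.04,0,0,0,0,0,1,0.04,-0.03,0,0,0,0,1,0.04,-0.04,0,0,0,0,0,0.04,-0.04,-0.02,0,0,0,-1,0.04,-0.04,-0.02,0,0,0,-1,0,0,0,0,0,0,-1,0,0,0,0,0,0,-1,0,0,0,0,0,0,-1]'
python3 - <<'E'
from h import *
for n in("side","top"):
    c=snap(n,n+"21"); print(n,eyefit(n+"21")[:3])
t=load("top21"); print("tip",onz(t,[(180.3,187)],95), cv2.absdiff(t["pixels"][150:205,175:300],load("top20")["pixels"][150:205,175:300]).mean())
E
```

```text
t: 28.05
eef_pos: [516.1, -209.5, 175.1]
tcp_rot: [-1.572, 0.001, -1.457]
ft_force: [0.1, 0.1, 0.9]
opening: 0.451
side (array([521.6758216 ,  92.59030152]), 171, np.float64(0.5667346911331101))
top (array([518.18707031,  93.82665219]), 299, np.float64(0.8968762688545411))
tip [[497.25958467 268.23266236  95.        ]] 18.46390303030303
```

View pics/side21.png

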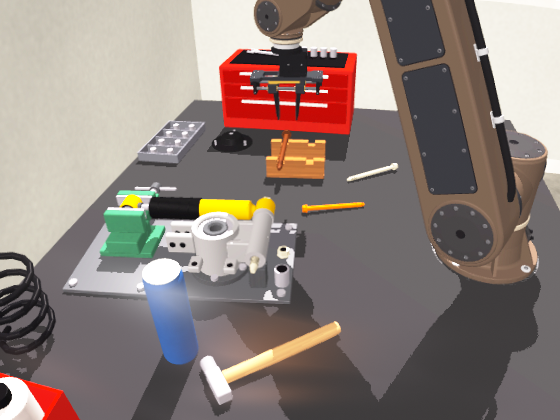

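View pics/top21.png

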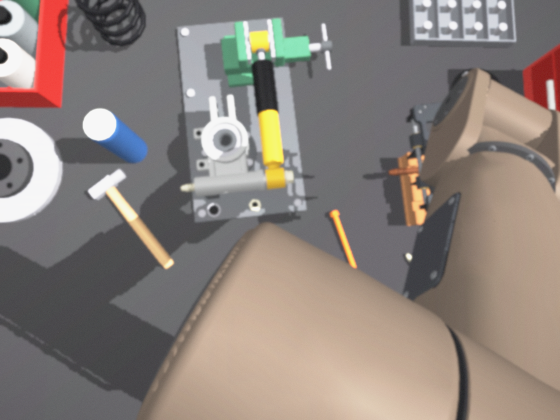

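The bolt is in place: top view tip at (182,187), head at (290,177) against the eye. The rusty bolt is still in the rack, the nut, socket, can and hammer haven't moved, and the gripper is clear and open.

```bash
python3 -c "
from cell import env
print(env.job_done())"
```

```text
the job is handed in; nothing more can be done
None
```

The new bolt is fully home through the damper eye and the carrier tube, and the job is handed in at about 28 s. I swung the damper down in three pushes. The bolt then went tip first to about half-way. I let go, gripped it again near the head, lifted it level and pushed on. For the last 31 mm I let go again and pushed the head with closed fingers, then withdrew.

**Last checks:**
- **Seating:** the head stopped at the same place on both pushes, and 36 N did not move it.
- **Bolt tip:** it measures y ≈ 268 mm, against 267 expected. The head looks flush against the eye, but the picture resolves only about 2 mm.
- **Surroundings:** in the pictures the rusty bolt and the other things are where they were, and the gripper is clear and open.

**What failed or disagreed:**
- **First insertion failed:** I had misread the bolt's height by about 13 mm, because I lifted it while the fingers were still closing. The tip pressed on the eye face with about 30 N, and the bolt slipped about 9 mm in the grip. I re-measured and the second try went in without resistance.
- **Gripper height:** the real fingertips sit about 30 mm above the reported TCP, so I took heights from the pictures.
- **Camera offset:** the two cameras differ by about 3 mm in x.
- **Eye height:** by the final fits the eye sits about 1 mm below the tube axis, within the clearance.

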